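# Fetch the blank from behind the tall things in the tray

## Task

The aluminium blank lying in the wooden tray is wanted on the milling pallet, but a tool holder, a riser block and an oil bottle stand in front of it. First stand all three upright on the black rubber mat, then lay the blank flat on the pallet inside the low stops, lengthwise along the pallet, and only then put the three back upright in the tray, each just where it stood at the start. Knock nothing over and leave the small nut and vee block in the tray where they are.

Things in the scene. Friction and masses are not known exactly. Their poses are not given: they have to be found in the camera images.
- holder_mid (a point): Tool holder: dark steel round stepped body, 110 mm tall overall, standing upright, with a bright collet nut and a thin 8 mm cutter stub on top. The straight part to grip is 36 mm across, from 33 to 80 mm above its underside; the foot is 39 mm across. 0.4 kg. The point lies on its axis, 56 mm above its underside.
- riser_mid (a point): Riser block: square aluminium column 38 x 38 mm, 104 mm tall, standing upright, with dark round holes in its faces. 0.38 kg. The point is its centre, 52 mm above its underside; z is up, x and y are square to its faces.
- bottle_mid (a point): Oil bottle: white round plastic bottle 38 mm across (straight from 2 to 80 mm above its underside), with a black cap and thin spout, 116 mm tall overall, standing upright, 0.11 kg. The point lies on its axis, 58 mm above its underside.
- blank_mid (a point): Aluminium blank: low bar 34 x 120 mm and 28 mm high with two dark round marks on top, lying flat in the tray behind (further from the robot than) the three tall things, about 15 mm from them. 0.3 kg. The point is its centre, 14 mm above its underside; x is across its 34 mm width, y along its 120 mm length, z up.
- tray: Shallow plywood tray, fixed, 160 mm (x) by 250 mm (y); floor 5 mm thick, rim 16 mm high. Origin: centre of its underside. The three tall things stand in a row along y, about 62 mm apart, 45 mm from its centre towards the robot (-x), in random order; nothing marks their places. The blank lies along y, 6 mm beyond the centre, about 50 mm from the far rim.
- mat: Black rubber mat, fixed, 250 mm along its x by 125 mm along its y, 3 mm thick, empty at the start: the side area. Origin: centre of its underside. It lies on one side of the tray and the pallet on the other; which is which varies.
- pocket (a point): Milling pallet: fixed aluminium plate 200 (x) by 130 (y) by 12 mm. Dark stops 6 mm high on top frame a place 136 mm (x) by 50 mm (y) for the blank: one at the middle of each end, and on each long side two, 14 mm long, centred 50 mm either side of the middle; between them the long sides are free. The point is the centre of the place, on the plate's top, 12 mm above the bench; z up.
- nut: Bystander: small round bright steel collet nut, 28 mm across, 18 mm high, in the far left corner of the tray (its +x, +y corner). Origin: centre of its underside. To be left alone.
- vee: Bystander: small dark steel vee block, 30 x 30 mm, 22 mm high, in the far right corner of the tray (its +x, -y corner). Origin: centre of its underside. To be left alone.
Mind the look-alikes: they are no part of the job. Leave any orange or red look-alike of the part that bears holder_mid alone.

How it is judged:
On the way, in this order (a step that is already met when the one before it is completed fails the run):
1. the tool holder, riser block and oil bottle all stand upright on the mat (x of holder_mid in the frame of mat between -0.12 and 0.12 m and y of holder_mid in the frame of mat between -0.06 and 0.06 m and z of holder_mid in the frame of mat below 0.064 m and linear speed of each of holder, riser, bottle below 0.02 m/s and angle between each of holder_mid, riser_mid, bottle_mid's own z axis and vertical below 0.12 rad and x of riser_mid in the frame of mat between -0.12 and 0.12 m and y of riser_mid in the frame of mat between -0.06 and 0.06 m and z of riser_mid in the frame of mat below 0.06 m and x of bottle_mid in the frame of mat between -0.12 and 0.12 m and y of bottle_mid in the frame of mat between -0.06 and 0.06 m and z of bottle_mid in the frame of mat below 0.066 m), for 0.2 s.
2. the blank lies flat inside the pallet's stops while the three still stand on the mat (all of step 1 and horizontal distance between blank_mid and pocket below 0.013 m and z of blank_mid in the frame of pocket below 0.0175 m and angle between the y axis of blank_mid and the x axis of pocket, either way round below 0.2 rad and angle between blank_mid's own z axis and vertical below 0.06 rad and linear speed of blank below 0.02 m/s), for 0.2 s.
At the end, for the whole second after the job is handed in: Blank flat inside the pallet's stops (centre within 13 mm, lengthwise within 0.2 rad); tool holder, riser and bottle upright in the tray, each within 15 mm of its own starting place; nut and vee block within 30 mm of theirs; all at rest (horizontal distance between blank_mid and pocket below 0.013 m and z of blank_mid in the frame of pocket below 0.0175 m and angle between the y axis of blank_mid and the x axis of pocket, either way round below 0.2 rad and angle between blank_mid's own z axis and vertical below 0.06 rad and linear speed of each of blank, holder, riser, bottle below 0.02 m/s and distance of each of holder_mid, riser_mid, bottle_mid from where it was at the start of the episode below 0.015 m and angle between each of holder_mid, riser_mid, bottle_mid's own z axis and vertical below 0.12 rad and distance of each of nut, vee from where it was at the start of the episode below 0.03 m); the robot touches nothing.
It fails at once if the tool holder is knocked over (angle between holder_mid's own z axis and vertical above 0.6 rad).
It fails at once if the riser block is knocked over (angle between riser_mid's own z axis and vertical above 0.6 rad).
It fails at once if the oil bottle is knocked over (angle between bottle_mid's own z axis and vertical above 0.6 rad).
It fails at once if the nut in the tray is moved (distance of nut from where it was at the start of the episode above 0.03 m).
It fails at once if the vee block in the tray is moved (distance of vee from where it was at the start of the episode above 0.03 m).
It also fails if it takes over 144 s, if anything falls off the work surface, if the arm or the gripper's body presses on something with over 40 N, if the wrist force passes 120 N, or if a joint passes its speed limit or range.

## Robot

A 6-joint arm with a two-finger parallel gripper is mounted at the origin on the work surface. World frame = base frame: x ahead of the robot, y to its left, z up, the work surface at z = 0. Lengths are in m, angles in rad, forces in N, time in s.
With the tool pointing down it reaches from about 0.325 to 0.85 m from the base axis. Payload 15.5 kg.
Tool frame: the origin (TCP) lies between the finger pads; the fingertips stand 11 mm ahead of it and the grasp point (between the pads) lies 8 mm behind it; z points along the fingers, x is the direction in which the jaws open and shut, and the axes are right-handed (so a half turn about z gives the same grasp; the last joint's range is limited). The gripper opens to 91 mm and grips with 3 to 60 N. Pads are 32 mm wide; open, the fingers measure 118 mm over their backs; the gripper's body (76 mm by 178 mm) begins 60 mm behind the grasp point.
Start: joints at [1.179, 0.494, 1.345, -0, 1.302, -0.096], TCP at [0.183, 0.598, 0.194] pointing down, gripper open.
Joint ranges: [-2.91, 2.91], [-0.82, 2.16], [0.22, 2.67], [-1.22, 4.37], [0.12, 2.79], [-3.08, 3.08]. Speed limits (rad/s): [1.89, 1.89, 2.57, 3.01, 3.01, 3.01].

## Interface

Orientations are given as a rotation vector (axis times angle).
In Python, from station import manip gives the robot as it stands. The module is installed in compiled form; this text tells all that it offers.
- The arm moves only by the tool move_arm, never from a script. Its argument "rows" is a list of rows, each a list of 7 numbers: the shift along the tool's x, y, z in units of 25 mm (1.0 is 25 mm), then the turn, a rotation vector about the tool's x, y, z in units of 5 degrees (1.0 is 5 degrees), then the gripper's target within -1 to 1 (fully open at 1, half-way at 0, shut at -1). In form: [[dx, dy, dz, ax, ay, az, hand], ...]. A call has 1 to 12 rows; each row shifts and turns the pose as measured when the row begins, along the tool's axes as they then stand; what a row does not reach is not made up. A row lasts 1/12 s, in which the tool goes at most 41.7 mm and 7.16 degrees, less where a joint would pass 70% of its speed; a pose out of reach is approached as far as the arm can. A call is refused whole if a number of a shift passes 1 or a number of a turn 1, either way. A call with a gripper value outside its range is refused whole. The fingers move at their own pace and stop on an object; the grip force is fixed at half the most. Time passes only in rows, so rows that do not move let the fingers close. It gives the time, the measured TCP pose, the force and the opening at its end, in the units of the state.
- manip.read_state(): the state, without advancing time (a new reading comes with each control period).
- manip.snapshot(name): name is "side" or "top" or "wrist"; returns a dict with "image" (384x512x3 uint8, blue, green, red), "depth" (384x512 float32, m along the optical axis (not along the pixel's ray), 0 where there is no reading), "vfov" (degrees; the focal length in pixels is half the picture's height over the tangent of half this angle, whatever the lens; pixels are square), "cx", "cy" (the principal point, pixels), "eye" and "rotation" of the camera in the world; the wrist camera has in their place "hand_eye" (4x4, takes a point from camera to tool coordinates, whose origin is the TCP and whose axes are the tool frame's). Camera axes: x right, y down, z forward; pixel columns grow to the right and rows downward; lengths in m; the calibration is good to about 2 mm. The wrist camera is an equidistant fisheye: a pixel r from the principal point sees the ray r / f radians off the axis. A picture is of the moment at which its call begins: read the wrist's pose just before it.
- manip.hand_in(): hands the job in, once; it reports no verdict.
The state is a dict: "time": time; "q": joint angles; "joint_velocities": joint speeds; "effort": joint torques, N m; "position": TCP position; "ee_rot": TCP orientation; "contact_force": force on the tool from outside, world axes, zero at the start; "moment": the same for the moment, N m; "finger_gap": finger opening in m.
Only numpy, scipy, OpenCV 4.12 (cv2) and the standard library are available. Lean on these libraries where they do the work, as an engineer would, in place of code of your own. Each camera call takes 0.05 s, during which the arm holds its last target. There are 200 camera calls.

## Working session

There is one attempt and no reset: what is moved stays moved. The work goes in short steps, Python scripts to look and compute and a tool call to move; the robot and the scene stay as the last step left them, time stands still between calls to the robot, and variables do not carry over. Pictures are saved under pics/ and viewed, on a budget of 14 in all, crops included, one or two more only if the job needs it, and the job is handed in when it is done.

Besides the shell and the picture viewer there is one more tool, called after "Emit:" as name(argument=value, ...) on one line, values as JSON. move_arm: Moves the arm, as the interface text tells. Its arguments: {"type":"object","properties":{"rows":{"type":"array","items":{"type":"array","items":{"type":"number"}}}},"required":["rows"]}

```bash
mkdir -p pics; cat > h.py <<'E'
import numpy as np,cv2
from station import manip
def snap(n,f):
    s=manip.read_state(); d=manip.snapshot(n); cv2.imwrite('pics/'+f,d['image']); np.savez('pics/'+f[:-4],p=s['position'],r=s['ee_rot'],**d); return d
E
python3 - <<'E'
from h import *
s=manip.read_state(); print(s)
for n in('side','top'):
    d=snap(n,n+'0.png'); print(n,d['vfov'],d['cx'],d['cy'],d['eye'],d['rotation'])
a=np.hstack([cv2.imread('pics/side0.png'),cv2.imread('pics/top0.png')])
E
```

```text
{'time': 0.0, 'q': array([ 1.17851582e+00,  4.94211618e-01,  1.34617031e+00, -2.66258309e-06,
        1.30248002e+00, -9.55294714e-02]), 'joint_velocities': array([-9.69951693e-04, -3.55078528e-04, -2.71710174e-04, -9.44340743e-05,
        1.91473076e-04, -9.43873807e-04]), 'effort': array([ 4.19208271e-03, -8.78840017e+01, -3.81861377e+01,  7.08734547e-02,
        5.34603826e-02, -7.85187467e-05]), 'position': array([0.18261261, 0.59728568, 0.19380733]), 'ee_rot': array([ 2.52490421e+00,  1.86824417e+00, -1.70613221e-03]), 'contact_force': array([ 0.20880826, -1.17803505,  0.04336567]), 'moment': array([-0.04694323,  0.01164289,  0.00575074]), 'finger_gap': 0.09116882717359229}
side 54.00881113227448 247.84819305218878 189.79784634077782 [0.38833991 0.61698438 0.54413731] [-0.28603553  2.70636649 -1.35845339]
top 57.32540572037545 256.7672850787852 192.8024719962196 [ 0.48450567 -0.00603846  0.85786759] [-2.18090217  2.19976044 -0.06927098]
```

View pics/top0.png

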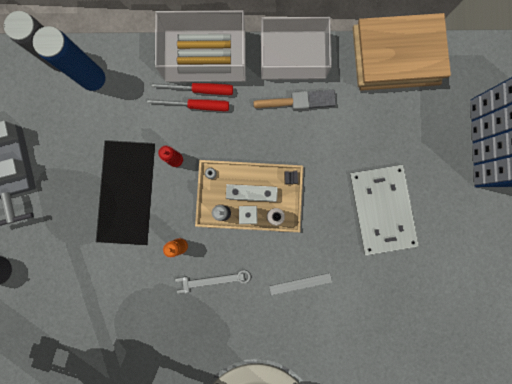

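View pics/side0.png

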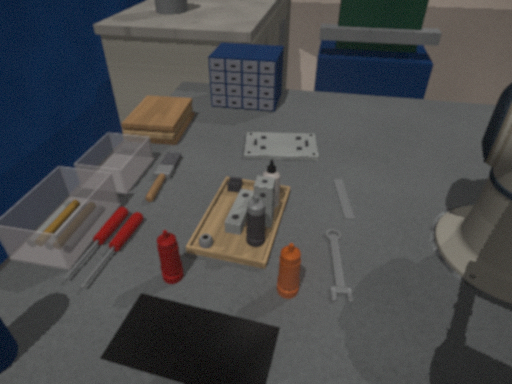

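The top view shows the mat at left (128,192), the tray at (250,197), and the pallet at right (384,210). Candidates for the holder are the dark steel one at (221,213), the red look-alike at (170,156) and the orange look-alike at (175,248). I choose the dark one in the tray. The riser is at (248,215), the bottle at (276,217) and the blank at (252,193).

```bash
cat >> h.py <<'E'
from scipy.spatial.transform import Rotation as R
def cloud(d):
    h,w=d['depth'].shape; f=h/2/np.tan(np.radians(float(d['vfov']))/2)
    v,u=np.mgrid[:h,:w]; z=d['depth']
    c=np.stack([(u-d['cx'])/f*z,(v-d['cy'])/f*z,z],-1)
    return c@R.from_rotvec(d['rotation']).as_matrix().T+d['eye']
def rect(P):  # horizontal points -> centre, size, yaw(deg)
    r=cv2.minAreaRect((P[:,:2]*1000).astype(np.float32)); return [np.round(x,1) for x in r]
E
python3 - <<'E'
from h import *
d=np.load('pics/top0.npz'); W=cloud(d); im=d['image'].astype(int); Z=W[...,2]
u=np.mgrid[:384,:512][1]; v=np.mgrid[:384,:512][0]
def box(a,b,c,e): return (u>=a)&(u<b)&(v>=c)&(v<e)
def rep(n,m):
    m=m.astype(np.uint8); k,l,s,_=cv2.connectedComponentsWithStats(m); i=1+s[1:,4].argmax(); P=W[l==i]; print(n,s[i],rect(P),'mean',P.mean(0).round(4),'zmed',np.median(P[:,2]).round(4))
print('bench',np.median(Z[box(310,345,200,250)]))
rep('mat',box(85,165,130,255)&(im.max(-1)<25)&(Z<.02))
rep('pal',box(340,430,155,265)&(im.min(-1)>110))
b=box(190,310,150,240)
rep('tray',b&(Z>.011)&(Z<.2))
rep('blank',b&(Z>.026)&(Z<.04)&(v<203)&(u>222)&(u<282))
for n,a,c in(('hold',205,235),('riser',236,260),('bot',262,295)):
    m=box(a,c,200,235)
    zz=Z[m]; print(n,np.round(np.percentile(zz,[5,20,50,80,95,100]),3))
    for lo,hi in((.06,.1),(.1,.12),(.075,.095)):
        if (m&(Z>lo)&(Z<hi)).sum()>8: rep(f'{n}{lo}-{hi}',m&(Z>lo)&(Z<hi))
for n,a in(('red',box(155,185,140,170)),('or',box(160,190,235,262))): rep(n,a&(Z>.03))
st=box(350,420,160,260)&(im.max(-1)<70)
k,l,s,_=cv2.connectedComponentsWithStats(st.astype(np.uint8))
for i in range(1,k):
    if s[i,4]>4: print('stop',s[i],W[l==i].mean(0).round(4))
c=d['image'][150:240,190:425]; cv2.imwrite('pics/crop.png',cv2.resize(c,None,fx=3.4,fy=3.4,interpolation=2))
E
```

```text
bench 0.0003880636001050153
mat [ 98 196  11  29  74] [array([498.7, 365.6]), array([20.9, 68. ]), np.float64(86.9)] mean [0.4993 0.3697 0.0034] zmed 0.0033
pal [ 340  155   90  110 9071] [array([ 496.6, -218.9]), array([425.4, 266.7]), np.float64(89.5)] mean [ 0.4932 -0.3178  0.0098] zmed 0.0028
tray [195 160 108  72 768] [array([531.5,  12.3]), array([250.3, 160.2]), np.float64(86.4)] mean [0.5324 0.013  0.0162] zmed 0.0163
blank [226 184  51  17 738] [array([537.7,   6.6]), array([119.5,  33.9]), np.float64(86.5)] mean [0.5376 0.0066 0.0334] zmed 0.0333
hold [-0.001  0.003  0.006  0.083  0.104  0.858]
hold0.06-0.1 [216 205  13  16  51] [array([487.9,  67.4]), array([17.4, 34.6]), np.float64(69.4)] mean [0.4879 0.0644 0.0852] zmed 0.0856
hold0.1-0.12 [212 205  15  15 159] [array([490.9,  74.7]), array([30.2, 30.1]), np.float64(89.7)] mean [0.4909 0.0754 0.104 ] zmed 0.1031
hold0.075-0.095 [218 205  10  16  25] [array([488.2,  66.4]), array([15.8, 34.5]), np.float64(75.1)] mean [0.4882 0.0645 0.0851] zmed 0.0853
riser [-0.     0.004  0.007  0.109  0.111  0.858]
riser0.1-0.12 [239 20
[... 671 characters left out ...]
 mean [0.6192 0.1879 0.0815] zmed 0.0944
or [163 238  22  19 315] [array([452.8,  99. ]), array([ 36.5, 216.3]), np.float64(26.4)] mean [0.415  0.174  0.0904] zmed 0.0954
stop [398 169   3   3   5] [ 0.5895 -0.3522  0.0124]
stop [355 176   3   3   5] [ 0.5732 -0.2472  0.0136]
stop [375 179  10   3  15] [ 0.565  -0.3022  0.0184]
stop [391 185   4   5  12] [ 0.5423 -0.3059  0.0876]
stop [368 189   3   4  10] [ 0.5395 -0.2756  0.0184]
stop [399 226   4   5  14] [ 0.4502 -0.3483  0.018 ]
stop [375 230   4   5  12] [ 0.4409 -0.2913  0.0179]
stop [385 238  11   4  19] [ 0.4235 -0.3222  0.018 ]
stop [412 241   3   3   6] [ 0.4157 -0.379   0.0133]
stop [368 249   3   2   5] [ 0.3994 -0.2744  0.0129]
```

View pics/crop.png

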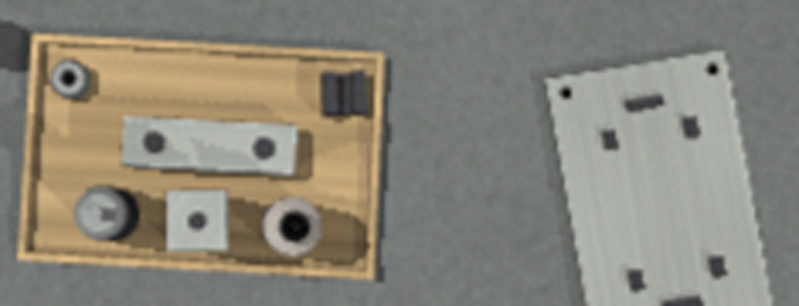

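The crop shows, left to right in the row, holder, riser, bottle. The blank lies behind them, nut and vee in the far corners, and six stops on the pallet. Next I need the mat pose and a helper that works out the move.

```bash
cat >> h.py <<'E'
def go(x,y,z,yaw):
    s=manip.read_state(); M=R.from_rotvec(s['ee_rot'])
    a=np.radians(yaw)/2; T=R.from_rotvec(np.pi*np.array([np.cos(a),np.sin(a),0]))
    t=M.inv().apply(np.array([x,y,z])-s['position'])/.025
    print('t',round(s['time'],1),'pos',s['position'].round(4),'gap',s['finger_gap'].round(3),'F',s['contact_force'].round(1),'shift',t.round(2),'turn',(np.degrees((M.inv()*T).as_rotvec())/5).round(2))
E
python3 - <<'E'
from h import *
d=np.load('pics/top0.npz'); W=cloud(d); im=d['image'].astype(int)
m=(im.max(-1)<45)&(W[...,2]<.02); m[:,:90]=0;m[:,160:]=0;m[:135]=0;m[250:]=0
k,l,s,_=cv2.connectedComponentsWithStats(m.astype(np.uint8)); i=1+s[1:,4].argmax(); print(s[i],rect(W[l==i]))
go(.49,.0745,.2,-3.6)
E
```

```text
[  97  141   58  104 5081] [array([542.6, 312.9]), array([123.9, 247.8]), np.float64(85.9)]Traceback (most recent call last):
  File "<stdin>", line 5, in <module>
  File "h.py", line 17, in go
    print('t',round(s['time'],1),'pos',s['position'].round(4),'gap',s['finger_gap'].round(3),'F',s['contact_force'].round(1),'shift',t.round(2),'turn',(np.degrees((M.inv()*T).as_rotvec())/5).round(2))
                                                                    ^^^^^^^^^^^^^^^^^^^^^
AttributeError: 'float' object has no attribute 'round'
```

```bash
sed -i "s/s\['finger_gap'\].round(3)/round(s['finger_gap'],3)/" h.py; python3 -c "
from h import *
go(.49,.0745,.2,-3.6)"
```

```text
t 0.1 pos [0.1826 0.5973 0.1939] gap 0.091 F [0.1 0.1 0.4] shift [-16.4   17.87  -0.23] turn [1.000e-02 1.000e-02 1.532e+01]
```

Emit:
move_arm(rows=[[0,0,0,0,0,1,0.4],[0,0,0,0,0,1,0.4],[0,0,0,0,0,1,0.4],[0,0,0,0,0,1,0.4],[0,0,0,0,0,1,0.4],[0,0,0,0,0,1,0.4],[0,0,0,0,0,1,0.4],[0,0,0,0,0,1,0.4],[0,0,0,0,0,1,0.4],[0,0,0,0,0,1,0.4],[0,0,0,0,0,1,0.4],[0,0,0,0,0,1,0.4]])

```text
time: 1.1
position: [0.1814, 0.5945, 0.1895]
ee_rot: [3.12, 0.282, -0.008]
contact_force: [-0.9, 0.1, -1.0]
finger_gap: 0.0638
```

```bash
python3 -c "
from h import *
go(.49,.0745,.2,-3.6)"
```

```text
t 1.1 pos [0.1814 0.5945 0.1895] gap 0.064 F [-0.9  0.1 -1. ] shift [ 8.41 22.68 -0.27] turn [0.11 0.05 2.78]
```

Emit:
move_arm(rows=[[0.4,1,0,0,0,1,0.4],[0.4,1,0,0,0,1,0.4],[0.4,1,0,0,0,0.8,0.4],[0.4,1,0,0,0,0,0.4],[0.4,1,0,0,0,0,0.4],[0.4,1,0,0,0,0,0.4],[0.4,1,0,0,0,0,0.4],[0.4,1,0,0,0,0,0.4],[0.4,1,0,0,0,0,0.4],[0.4,1,0,0,0,0,0.4],[0.4,1,0,0,0,0,0.4],[0.4,1,0,0,0,0,0.4]])

```text
time: 2.1
position: [0.2892, 0.2803, 0.1884]
ee_rot: [3.126, -0.122, -0.01]
contact_force: [1.3, 0.1, 0.0]
finger_gap: 0.064
```

```bash
python3 -c "
from h import *
go(.49,.0745,.2,-3.6)"
```

```text
t 2.1 pos [0.2892 0.2803 0.1884] gap 0.064 F [1.3 0.1 0. ] shift [ 8.65  7.58 -0.42] turn [ 0.15  0.07 -0.18]
```

Emit:
move_arm(rows=[[0.86,0.76,-0.04,0.1,0.05,-0.1,0.4],[0.86,0.76,-0.04,0,0,0,0.4],[0.86,0.76,-0.04,0,0,0,0.4],[0.86,0.76,-0.04,0,0,0,0.4],[0.86,0.76,-0.04,0,0,0,0.4],[0.86,0.76,-0.04,0,0,0,0.4],[0.86,0.76,-0.04,0,0,0,0.4],[0.86,0.76,-0.04,0,0,0,0.4],[0.86,0.76,-0.04,0,0,0,0.4],[0.6,0.6,-0.04,0,0,0,0.4],[0,0,0,0,0,0,0.4]])

```text
time: 3.02
position: [0.4906, 0.063, 0.1982]
ee_rot: [3.133, -0.112, -0.006]
contact_force: [-0.1, 0.2, 0.7]
finger_gap: 0.0639
```

```bash
python3 -c "
from h import *
go(.49,.0745,.06,-3.6)
d=snap('wrist','w1.png'); print(d['hand_eye'],d['vfov'],d['cx'],d['cy'])"
```

```text
t 3.0 pos [0.4906 0.063  0.1982] gap 0.064 F [-0.1  0.2  0.7] shift [-0.04 -0.49  5.53] turn [ 0.07  0.04 -0.1 ]
[[ 9.99999820e-01 -5.81726960e-04 -1.48260611e-04 -2.51199181e-04]
 [ 6.00259302e-04  9.72512906e-01  2.32848207e-01 -6.41364173e-02]
 [ 8.73127865e-06 -2.32848254e-01  9.72513080e-01 -1.89433671e-01]
 [ 0.00000000e+00  0.00000000e+00  0.00000000e+00  1.00000000e+00]] 65.70646984690485 253.95021876009824 189.84941923541456
```

View pics/w1.png

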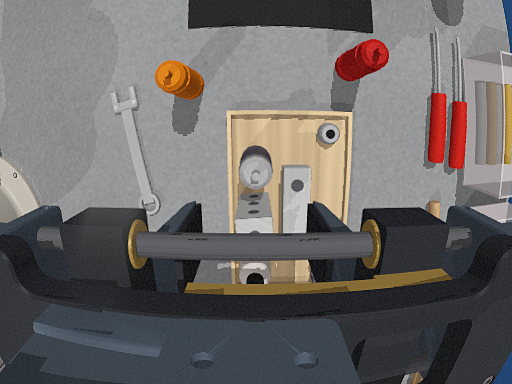

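The wrist view shows the dark holder at (256,168), on the jaws' centre line. The orange look-alike at (180,80) and the red one at (362,60) are well clear. Descending to grip.

Emit:
move_arm(rows=[[0,-0.48,0,0.07,0.04,-0.1,0.4],[0,0,0,0,0,0,0.4],[0,0,0.9,0,0,0,0.4],[0,0,0.9,0,0,0,0.4],[0,0,0.9,0,0,0,0.4],[0,0,0.9,0,0,0,0.4],[0,0,0.9,0,0,0,0.4],[0,0,0.6,0,0,0,0.4],[0,0,0.3,0,0,0,0.4],[0,0,0,0,0,0,0.4]])

```text
time: 3.9
position: [0.4839, 0.0871, 0.0591]
ee_rot: [-3.138, 0.08, 0.001]
contact_force: [-0.9, -0.2, 0.1]
finger_gap: 0.0635
```

```bash
python3 -c "
from h import *
go(.49,.0745,.06,-3.6)"
```

```text
t 3.9 pos [0.4839 0.0871 0.0591] gap 0.064 F [-0.9 -0.2  0.1] shift [ 0.27  0.49 -0.04] turn [-0.03  0.    0.13]
```

Emit:
move_arm(rows=[[0.25,0.45,0,0,0,0.1,0.4],[0,0,0,0,0,0,0.4],[0,0,0,0,0,0,0.4],[0,0,0,0,0,0,0.4]])

```text
time: 4.23
position: [0.4904, 0.076, 0.0615]
ee_rot: [-3.137, 0.092, -0.003]
contact_force: [-0.7, 0.0, 0.8]
finger_gap: 0.0638
```

```bash
python3 -c "
from h import *
go(.49,.0745,.06,-3.6)"
```

```text
t 4.2 pos [0.4904 0.076  0.0615] gap 0.064 F [-0.7  0.   0.8] shift [-0.01  0.06  0.06] turn [-0.03 -0.02  0.05]
```

Emit:
move_arm(rows=[[0,0,0,0,0,0,-1],[0,0,0,0,0,0,-1],[0,0,0,0,0,0,-1],[0,0,0,0,0,0,-1],[0,0,0,0,0,0,-1],[0,0,0,0,0,0,-1],[0,0,-0.5,0,0,0,-1],[0,0,-0.9,0,0,0,-1],[0,0,-0.9,0,0,0,-1],[0,0,-0.9,0,0,0,-1],[0,0,-0.9,0,0,0,-1],[0,0,-0.9,0,0,0,-1]])

```text
time: 5.23
position: [0.4854, 0.0757, 0.1871]
ee_rot: [-3.138, 0.092, 0.016]
contact_force: [1.1, 0.6, -3.9]
finger_gap: 0.0335
```

```bash
python3 -c "
from h import *
go(.622,.307,.2,-3.6)"
```

```text
t 5.2 pos [0.4854 0.0757 0.1871] gap 0.033 F [ 1.1  0.6 -3.9] shift [ 4.91 -9.56 -0.55] turn [-0.02  0.12  0.05]
```

Emit:
move_arm(rows=[[0.1,-0.5,-0.3,0,0,0,-1],[0.3,-0.9,-0.1,0,0,0,-1],[0.5,-0.9,0,0,0,0,-1],[0.5,-0.9,0,0,0,0,-1],[0.5,-0.9,0,0,0,0,-1],[0.5,-0.9,0,0,0,0,-1],[0.5,-0.9,0,0,0,0,-1],[0.5,-0.9,0,0,0,0,-1],[0.5,-0.9,0,0,0,0,-1],[0.4,-0.7,0,0,0,0,-1],[0.2,-0.3,0,0,0,0,-1],[0,0,0,0,0,0,-1]])

```text
time: 6.23
position: [0.6117, 0.2957, 0.1961]
ee_rot: [3.139, -0.094, -0.025]
contact_force: [-0.7, -0.1, -3.4]
finger_gap: 0.0335
```

```bash
python3 -c "
from h import *
go(.622,.307,.0605,-3.6)"
```

```text
t 6.2 pos [0.6117 0.2957 0.1961] gap 0.034 F [-0.7 -0.1 -3.4] shift [ 0.47 -0.48  5.42] turn [0.01 0.18 0.03]
```

Emit:
move_arm(rows=[[0.45,-0.45,0.3,0,0.15,0,-1],[0,0,0.7,0,0,0,-1],[0,0,0.8,0,0,0,-1],[0,0,0.8,0,0,0,-1],[0,0,0.8,0,0,0,-1],[0,0,0.7,0,0,0,-1],[0,0,0.4,0,0,0,-1],[0,0,0.2,0,0,0,-1],[0,0,0,0,0,0,-1],[0,0,0,0,0,0,-1]])

```text
time: 7.07
position: [0.6182, 0.3017, 0.0708]
ee_rot: [3.135, -0.094, -0.016]
contact_force: [0.0, 0.5, -3.2]
finger_gap: 0.0333
```

```bash
python3 -c "
from h import *
go(.622,.307,.0600,-3.6)"
```

```text
t 7.1 pos [0.6182 0.3017 0.0708] gap 0.033 F [ 0.   0.5 -3.2] shift [ 0.14 -0.22  0.43] turn [0.07 0.12 0.03]
```

Emit:
move_arm(rows=[[0,0,0.25,0.05,0.12,0,-1],[0,0,0.18,0,0,0,-1],[0,0,0,0,0,0,-1],[0,0,0,0,0,0,-1],[0,0,0,0,0,0,-1]])

```text
time: 7.48
position: [0.6204, 0.3022, 0.0642]
ee_rot: [-3.139, 0.095, -0.009]
contact_force: [-0.1, 1.0, -4.9]
finger_gap: 0.0328
```

Emit:
move_arm(rows=[[0,0,0.16,0,0,0,-1],[0,0,0,0,0,0,-1],[0,0,0,0,0,0,-1],[0,0,0,0,0,0,-1]])

```text
time: 7.82
position: [0.622, 0.3028, 0.0617]
ee_rot: [-3.138, 0.095, -0.013]
contact_force: [-0.1, -0.0, -4.1]
finger_gap: 0.0335
```

Emit:
move_arm(rows=[[0,0,0.14,0,0.1,0,-1],[0,0,0.05,0,0,0,-1],[0,0,0,0,0,0,-1],[0,0,0,0,0,0,-1]])

```text
time: 8.15
position: [0.6238, 0.3036, 0.0605]
ee_rot: [-3.136, 0.095, -0.036]
contact_force: [1.0, 0.8, -3.7]
finger_gap: 0.0339
```

```bash
python3 -c "
from h import *
go(.622,.307,.0590,-3.6)"
```

```text
t 8.2 pos [0.6238 0.3036 0.0605] gap 0.034 F [ 1.   0.8 -3.7] shift [-0.08 -0.13  0.06] turn [-0.05 -0.27  0.03]
```

Emit:
move_arm(rows=[[0,0,0.1,0,-0.25,0,-1],[0,0,0.1,0,0,0,-1],[0,0,0,0,0,0,-1],[0,0,0,0,0,0,-1]])

```text
time: 8.48
position: [0.6257, 0.3049, 0.0604]
ee_rot: [-3.133, 0.094, -0.01]
contact_force: [-0.8, 0.3, -5.0]
finger_gap: 0.0343
```

```bash
python3 -c "
from h import *
go(.622,.307,.0590,-3.6)"
```

```text
t 8.5 pos [0.6257 0.3049 0.0604] gap 0.034 F [-0.8  0.3 -5. ] shift [-0.15 -0.07  0.06] turn [-0.08 -0.07  0.03]
```

```bash
python3 -c "
from h import *
d=snap('side','s2.png'); cv2.imwrite('pics/s2c.png',cv2.resize(d['image'][180:384,60:320],None,fx=3,fy=2.9))
print(manip.read_state())"
```

```text
{'time': 8.5333, 'q': array([0.36562505, 0.72167572, 1.29555967, 0.00430509, 1.11589142,
       0.42352006]), 'joint_velocities': array([-0.00155974,  0.00612342,  0.00497448, -0.0027502 , -0.00253969,
       -0.0012006 ]), 'effort': array([-9.21152788e-02, -1.05399213e+02, -3.46092010e+01,  1.20825148e-01,
        2.85925384e-02, -1.41187580e-02]), 'position': array([0.62559831, 0.30486263, 0.06015994]), 'ee_rot': array([-3.13334537,  0.09366822, -0.00991469]), 'contact_force': array([-0.35267279,  1.41344888, -4.22439045]), 'moment': array([-0.11106336,  0.11523674,  0.0436745 ]), 'finger_gap': 0.03409198125186545}
```

View pics/s2c.png

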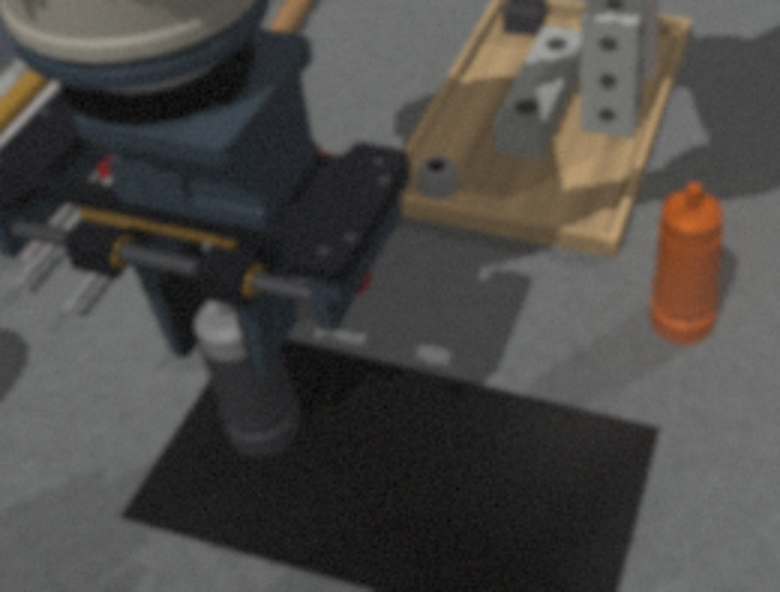

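```bash
cat >> h.py <<'E'
def proj(d,P):
    h=d['depth'].shape[0]; f=h/2/np.tan(np.radians(float(d['vfov']))/2)
    c=(np.atleast_2d(P)-d['eye'])@R.from_rotvec(d['rotation']).as_matrix(); return np.c_[c[:,0]/c[:,2]*f+d['cx'],c[:,1]/c[:,2]*f+d['cy']]
E
python3 -c "
from h import *
d=np.load('pics/s2.npz')
p=proj(d,[[.6256,.3049,z] for z in (.003,.022,.083,.113)]);print(((p-[60,180])*[3,2.9]).round())"
```

```text
[[260. 428.]
 [255. 408.]
 [234. 337.]
 [223. 299.]]
```

Emit:
move_arm(rows=[[-0.1,0,0.15,-0.05,-0.05,0,-1],[0,0,0.1,0,0,0,-1],[0,0,0,0,0,0,-1]])

```text
time: 8.78
position: [0.6248, 0.3059, 0.0581]
ee_rot: [-3.136, 0.094, -0.011]
contact_force: [-0.1, -0.4, -3.6]
finger_gap: 0.0345
```

Emit:
move_arm(rows=[[0,0,0,0,0,0,-0.1],[0,0,0,0,0,0,0],[0,0,0,0,0,0,0.2],[0,0,0,0,0,0,0.4],[0,0,0,0,0,0,0.4],[0,0,-0.4,0,0,0,0.4],[0,0,-0.9,0,0,0,0.4],[0,0,-1,0,0,0,0.4],[0,0,-1,0,0,0,0.4],[0,0,-1,0,0,0,0.4],[0,0,-0.9,0,0,0,0.4],[0,0,0,0,0,0,0.4]])

```text
time: 9.78
position: [0.6225, 0.3048, 0.1944]
ee_rot: [-3.138, 0.094, -0.004]
contact_force: [1.0, 0.1, -0.1]
finger_gap: 0.0639
```

```bash
python3 -c "
from h import *
go(.485,.0135,.2,-3.6)
d=snap('wrist','w3.png')"
```

```text
t 9.8 pos [0.6225 0.3048 0.1944] gap 0.064 F [ 1.   0.1 -0.1] shift [-4.79 11.96 -0.26] turn [-0.03 -0.03  0.03]
```

View pics/w3.png

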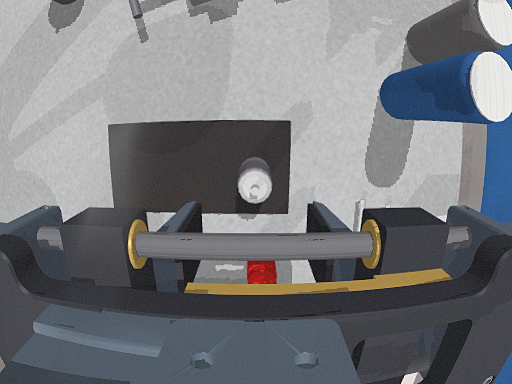

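The wrist view shows the holder upright on the mat at (255,180), between the open jaws. Next is the riser.

Emit:
move_arm(rows=[[-0.3,0.6,-0.1,0,0,0,0.4],[-0.4,1,0,0,0,0,0.4],[-0.42,1,0,0,0,0,0.4],[-0.42,1,0,0,0,0,0.4],[-0.42,1,0,0,0,0,0.4],[-0.42,1,0,0,0,0,0.4],[-0.42,1,0,0,0,0,0.4],[-0.42,1,0,0,0,0,0.4],[-0.42,1,0,0,0,0,0.4],[-0.42,1,0,0,0,0,0.4],[-0.42,1,0,0,0,0,0.4],[-0.2,0.6,0,0,0,0,0.4]])

```text
time: 10.83
position: [0.4778, 0.0237, 0.1898]
ee_rot: [-3.139, 0.086, 0.01]
contact_force: [0.2, 0.2, 0.3]
finger_gap: 0.0641
```

```bash
python3 -c "
from h import *
go(.485,.0135,.06,-3.6)"
```

```text
t 10.8 pos [0.4778 0.0237 0.1898] gap 0.064 F [0.2 0.2 0.3] shift [0.34 0.4  5.19] turn [-0.01  0.07  0.09]
```

Emit:
move_arm(rows=[[0.2,0.1,0,0,0,0,0.4],[0,0,0.5,0,0,0,0.4],[0,0,0.8,0,0,0,0.4],[0,0,0.5,0,0,0,0.4],[0,0,0,0,0,0,0.4],[0,0,0,0,0,0,0.4]])

```text
time: 11.33
position: [0.4814, 0.0182, 0.1428]
ee_rot: [-3.139, 0.094, 0.012]
contact_force: [-0.7, 0.2, 0.3]
finger_gap: 0.0639
```

```bash
python3 -c "
from h import *
go(.485,.0135,.06,-3.6)"
```

```text
t 11.3 pos [0.4814 0.0182 0.1428] gap 0.064 F [-0.7  0.2  0.3] shift [0.18 0.18 3.31] turn [-0.01  0.09  0.04]
```

Emit:
move_arm(rows=[[0.15,0.15,0.4,0,0.07,0,0.4],[0,0,0.8,0,0,0,0.4],[0,0,0.8,0,0,0,0.4],[0,0,0.7,0,0,0,0.4],[0,0,0.3,0,0,0,0.4],[0,0,0,0,0,0,0.4],[0,0,0,0,0,0,0.4]])

```text
time: 11.92
position: [0.4896, 0.0157, 0.0696]
ee_rot: [-3.139, 0.091, -0.008]
contact_force: [0.5, -1.0, 0.6]
finger_gap: 0.0639
```

```bash
python3 -c "
from h import *
go(.485,.0135,.06,-3.6)"
```

```text
t 11.9 pos [0.4896 0.0157 0.0696] gap 0.064 F [ 0.5 -1.   0.6] shift [-0.18  0.1   0.38] turn [-0.01 -0.06  0.06]
```

Emit:
move_arm(rows=[[-0.18,0.1,0.3,0,-0.05,0.05,0.4],[0,0,0.1,0,0,0,0.4],[0,0,0,0,0,0,0.4],[0,0,0,0,0,0,0.4]])

```text
time: 12.25
position: [0.4863, 0.0133, 0.0614]
ee_rot: [-3.139, 0.098, -0.006]
contact_force: [0.5, -0.4, 0.4]
finger_gap: 0.0638
```

Emit:
move_arm(rows=[[0,0,0,0,0,0,-1],[0,0,0,0,0,0,-1],[0,0,0,0,0,0,-1],[0,0,0,0,0,0,-1],[0,0,0,0,0,0,-1],[0,0,0,0,0,0,-1],[0,0,-0.5,0,0,0,-1],[0,0,-0.9,0,0,0,-1],[0,0,-0.9,0,0,0,-1],[0,0,-0.9,0,0,0,-1],[0,0,-0.9,0,0,0,-1],[0,0,-0.9,0,0,0,-1]])

```text
time: 13.25
position: [0.4815, 0.0136, 0.1869]
ee_rot: [-3.138, 0.098, 0.013]
contact_force: [0.2, -0.5, -4.3]
finger_gap: 0.038
```

```bash
python3 -c "
from h import *
go(.543,.313,.2,-3.6)"
```

```text
t 13.2 pos [0.4815 0.0136 0.1869] gap 0.038 F [ 0.2 -0.5 -4.3] shift [  1.71 -12.11  -0.52] turn [-0.02  0.09  0.  ]
```

Emit:
move_arm(rows=[[0.1,-0.6,-0.3,0,0.05,0,-1],[0.15,-1,-0.1,0,0,0,-1],[0.15,-1,0,0,0,0,-1],[0.15,-1,0,0,0,0,-1],[0.15,-1,0,0,0,0,-1],[0.15,-1,0,0,0,0,-1],[0.15,-1,0,0,0,0,-1],[0.15,-1,0,0,0,0,-1],[0.15,-1,0,0,0,0,-1],[0.15,-1,0,0,0,0,-1],[0.15,-1,0,0,0,0,-1],[0.1,-0.6,0,0,0,0,-1]])

```text
time: 14.25
position: [0.542, 0.2998, 0.2001]
ee_rot: [3.138, -0.106, -0.004]
contact_force: [0.4, -0.3, -3.9]
finger_gap: 0.038
```

Emit:
move_arm(rows=[[0,0,0,0,0,0,-1],[0,0,0.4,0,0,0,-1],[0,0,0.7,0,0,0,-1],[0,0,0.3,0,0,0,-1],[0,0,0,0,0,0,-1],[0,0,0,0,0,0,-1]])

```text
time: 14.75
position: [0.5399, 0.3007, 0.16]
ee_rot: [3.137, -0.102, -0.011]
contact_force: [0.1, -0.5, -3.2]
finger_gap: 0.0378
```

```bash
python3 -c "
from h import *
go(.543,.313,.06,-3.6)"
```

```text
t 14.8 pos [0.5399 0.3007 0.16  ] gap 0.038 F [ 0.1 -0.5 -3.2] shift [ 0.12 -0.51  4.  ] turn [ 0.04  0.08 -0.02]
```

Emit:
move_arm(rows=[[0,-0.45,0.2,0.03,0.06,0,-1],[0,0,0.6,0,0,0,-1],[0,0,0.8,0,0,0,-1],[0,0,0.8,0,0,0,-1],[0,0,0.7,0,0,0,-1],[0,0,0.5,0,0,0,-1],[0,0,0.15,0,0,0,-1],[0,0,0,0,0,0,-1],[0,0,0,0,0,0,-1]])

```text
time: 15.5
position: [0.5442, 0.315, 0.0667]
ee_rot: [-3.135, 0.107, -0.011]
contact_force: [0.3, 1.2, -2.5]
finger_gap: 0.0378
```

```bash
python3 -c "
from h import *
go(.543,.313,.06,-3.6)"
```

```text
t 15.5 pos [0.5442 0.315  0.0667] gap 0.038 F [ 0.3  1.2 -2.5] shift [-0.05  0.08  0.27] turn [-0.05 -0.08 -0.06]
```

Emit:
move_arm(rows=[[-0.05,0,0.2,-0.03,-0.06,0,-1],[0,0,0.15,0,0,0,-1],[0,0,0.05,0,0,0,-1],[0,0,0,0,0,0,-1],[0,0,0,0,0,0,-1]])

```text
time: 15.92
position: [0.5448, 0.3165, 0.0613]
ee_rot: [-3.135, 0.107, -0.011]
contact_force: [-0.3, 0.1, -4.1]
finger_gap: 0.0379
```

Emit:
move_arm(rows=[[0,0,0.2,-0.03,-0.06,0,-1],[0,0,0.15,0,0,0,-1],[0,0,0.05,0,0,0,-1],[0,0,0,0,0,0,-1]])

```text
time: 16.25
position: [0.5454, 0.3178, 0.0564]
ee_rot: [-3.135, 0.107, -0.006]
contact_force: [0.1, -0.1, -3.8]
finger_gap: 0.0379
```

Emit:
move_arm(rows=[[0,0,0.12,0,0,0,-1],[0,0,0.06,0,0,0,-1],[0,0,0,0,0,0,-1],[0,0,0,0,0,0,-1]])

```text
time: 16.58
position: [0.5462, 0.3186, 0.0551]
ee_rot: [-3.133, 0.107, -0.01]
contact_force: [0.8, -0.9, -3.4]
finger_gap: 0.0377
```

Emit:
move_arm(rows=[[0,0,0,0,0,0,-0.1],[0,0,0,0,0,0,0],[0,0,0,0,0,0,0.2],[0,0,0,0,0,0,0.4],[0,0,0,0,0,0,0.4],[0,0,-0.4,0,0,0,0.4],[0,0,-0.9,0,0,0,0.4],[0,0,-1,0,0,0,0.4],[0,0,-1,0,0,0,0.4],[0,0,-1,0,0,0,0.4],[0,0,-0.9,0,0,0,0.4],[0,0,0,0,0,0,0.4]])

```text
time: 17.58
position: [0.5453, 0.3175, 0.1929]
ee_rot: [-3.134, 0.108, -0.008]
contact_force: [0.2, -0.5, -0.2]
finger_gap: 0.0637
```

```bash
python3 -c "
from h import *
go(.4815,-.0475,.2,-3.6)
d=snap('side','s4.png'); W=cloud(d)
for n,p in(('riser',(.545,.318)),('hold',(.623,.3055))):
    m=(abs(W[...,0]-p[0])<.03)&(abs(W[...,1]-p[1])<.03)&(W[...,2]<.13); print(n,W[m][:,2].max(), np.percentile(W[m&(W[...,2]>.02)][:,2],98))
"
```

```text
t 17.6 pos [0.5453 0.3175 0.1929] gap 0.064 F [ 0.2 -0.5 -0.2] shift [-1.54 14.74 -0.38] turn [-0.07 -0.06 -0.07]
riser 0.11050863341473321 0.10956556247424763
hold 0.11777914718534543 0.11420416648624677
```

Emit:
move_arm(rows=[[0,0.6,-0.2,-0.05,-0.05,0,0.4],[-0.1,1,0,0,0,0,0.4],[-0.1,1,0,0,0,0,0.4],[-0.1,1,0,0,0,0,0.4],[-0.1,1,0,0,0,0,0.4],[-0.1,1,0,0,0,0,0.4],[-0.1,1,0,0,0,0,0.4],[-0.1,1,0,0,0,0,0.4],[-0.1,1,0,0,0,0,0.4],[-0.1,1,0,0,0,0,0.4],[-0.1,1,0,0,0,0,0.4],[-0.1,1,0,0,0,0,0.4]])

```text
time: 18.63
position: [0.4869, 0.0137, 0.1914]
ee_rot: [3.137, -0.099, -0.024]
contact_force: [-0.0, 0.1, 0.2]
finger_gap: 0.064
```

Emit:
move_arm(rows=[[-0.1,1,0,0,0,0,0.4],[-0.1,0.8,0,0,0,0,0.4],[-0.1,0.4,0,0,0,0,0.4],[0,0.1,0,0,0,0,0.4],[0,0,0,0,0,0,0.4]])

```text
time: 19.05
position: [0.4692, -0.0522, 0.1896]
ee_rot: [3.136, -0.108, -0.037]
contact_force: [0.1, -0.3, 0.1]
finger_gap: 0.0635
```

```bash
python3 -c "
from h import *
go(.4815,-.0475,.065,-3.6)"
```

```text
t 19.1 pos [ 0.4692 -0.0522  0.1896] gap 0.063 F [ 0.1 -0.3  0.1] shift [ 0.59 -0.24  4.97] turn [ 0.05  0.27 -0.07]
```

Emit:
move_arm(rows=[[0.5,-0.2,0.3,0.04,0.25,-0.05,0.4],[0,0,0.7,0,0,0,0.4],[0,0,0.7,0,0,0,0.4],[0,0,0.3,0,0,0,0.4],[0,0,0,0,0,0,0.4],[0,0,0,0,0,0,0.4]])

```text
time: 19.55
position: [0.4816, -0.0455, 0.1374]
ee_rot: [-3.14, 0.099, 0.004]
contact_force: [0.3, 0.1, 0.3]
finger_gap: 0.0639
```

```bash
python3 -c "
from h import *
go(.4815,-.0475,.06,-3.6)"
```

```text
t 19.6 pos [ 0.4816 -0.0455  0.1374] gap 0.064 F [0.3 0.1 0.3] shift [0.01 0.08 3.09] turn [-0.    0.03 -0.  ]
```

Emit:
move_arm(rows=[[-0.05,0.08,0.4,0,0,0,0.4],[0,0,0.8,0,0,0,0.4],[0,0,0.8,0,0,0,0.4],[0,0,0.6,0,0,0,0.4],[0,0,0.3,0,0,0,0.4],[0,0,0.1,0,0,0,0.4],[0,0,0,0,0,0,0.4],[0,0,0,0,0,0,0.4]])

```text
time: 20.22
position: [0.4844, -0.0466, 0.0657]
ee_rot: [3.139, -0.095, 0.009]
contact_force: [0.0, -0.6, -0.5]
finger_gap: 0.0638
```

Emit:
move_arm(rows=[[-0.1,0.03,0.2,0,0,0,0.4],[0,0,0,0,0,0,0.4],[0,0,0,0,0,0,0.4]])

```text
time: 20.47
position: [0.483, -0.0474, 0.0623]
ee_rot: [3.138, -0.095, 0.014]
contact_force: [0.8, -0.3, 0.2]
finger_gap: 0.064
```

Emit:
move_arm(rows=[[0,0,0,0,0,0,-1],[0,0,0,0,0,0,-1],[0,0,0,0,0,0,-1],[0,0,0,0,0,0,-1],[0,0,0,0,0,0,-1],[0,0,0,0,0,0,-1],[0,0,-0.5,0,0,0,-1],[0,0,-0.9,0,0,0,-1],[0,0,-0.9,0,0,0,-1],[0,0,-0.9,0,0,0,-1],[0,0,-0.9,0,0,0,-1],[0,0,-0.9,0,0,0,-1]])

```text
time: 21.47
position: [0.4783, -0.0465, 0.1883]
ee_rot: [-3.14, 0.095, 0.002]
contact_force: [0.2, 0.1, -1.3]
finger_gap: 0.0349
```

```bash
python3 -c "
from h import *
go(.464,.319,.2,-3.6)"
```

```text
t 21.5 pos [ 0.4783 -0.0465  0.1883] gap 0.035 F [ 0.2  0.1 -1.3] shift [ -1.46 -14.56  -0.46] turn [-0.    0.01  0.03]
```

Emit:
move_arm(rows=[[0,-0.6,-0.3,0,0,0,-1],[-0.1,-1,-0.2,0,0,0,-1],[-0.1,-1,0,0,0,0,-1],[-0.1,-1,0,0,0,0,-1],[-0.1,-1,0,0,0,0,-1],[-0.1,-1,0,0,0,0,-1],[-0.1,-1,0,0,0,0,-1],[-0.1,-1,0,0,0,0,-1],[-0.1,-1,0,0,0,0,-1],[-0.1,-1,0,0,0,0,-1],[-0.1,-1,0,0,0,0,-1],[-0.1,-1,0,0,0,0,-1]])

```text
time: 22.47
position: [0.4697, 0.253, 0.2063]
ee_rot: [3.137, -0.106, 0.011]
contact_force: [0.2, -1.1, -1.4]
finger_gap: 0.0348
```

Emit:
move_arm(rows=[[-0.1,-1,0,0,0,0,-1],[-0.1,-0.7,0,0,0,0,-1],[0,-0.3,0,0,0,0,-1],[0,0,0,0,0,0,-1],[0,0,0,0,0,0,-1]])

```text
time: 22.88
position: [0.4661, 0.3096, 0.205]
ee_rot: [3.137, -0.098, 0.008]
contact_force: [0.8, -0.2, -1.2]
finger_gap: 0.0348
```

```bash
python3 -c "
from h import *
go(.464,.319,.06,-3.6)"
```

```text
t 22.9 pos [0.4661 0.3096 0.205 ] gap 0.035 F [ 0.8 -0.2 -1.2] shift [-0.14 -0.38  5.8 ] turn [ 0.03 -0.06  0.  ]
```

Emit:
move_arm(rows=[[-0.2,-0.35,0.3,0.03,-0.05,0,-1],[0,0,0.7,0,0,0,-1],[0,0,0.9,0,0,0,-1],[0,0,0.9,0,0,0,-1],[0,0,0.9,0,0,0,-1],[0,0,0.9,0,0,0,-1],[0,0,0.6,0,0,0,-1],[0,0,0.3,0,0,0,-1],[0,0,0,0,0,0,-1],[0,0,0,0,0,0,-1]])

```text
time: 23.72
position: [0.4612, 0.3134, 0.0604]
ee_rot: [-3.138, 0.114, 0.0]
contact_force: [-1.2, 1.3, 4.9]
finger_gap: 0.035
```

```bash
python3 -c "
from h import *
go(.464,.319,.06,-3.6)"
```

```text
t 23.7 pos [0.4612 0.3134 0.0604] gap 0.035 F [-1.2  1.3  4.9] shift [ 0.09 -0.23  0.02] turn [-0.02  0.   -0.11]
```

Emit:
move_arm(rows=[[0,0,-0.05,0,0,0,-1],[0,0,0,0,0,0,-0.1],[0,0,0,0,0,0,0],[0,0,0,0,0,0,0.2],[0,0,0,0,0,0,0.4],[0,0,0,0,0,0,0.4],[0,0,-0.4,0,0,0,0.4],[0,0,-0.9,0,0,0,0.4],[0,0,-1,0,0,0,0.4],[0,0,-1,0,0,0,0.4],[0,0,-1,0,0,0,0.4],[0,0,-0.9,0,0,0,0.4]])

```text
time: 24.72
position: [0.4598, 0.312, 0.2]
ee_rot: [-3.139, 0.115, 0.003]
contact_force: [0.9, 0.7, -0.3]
finger_gap: 0.0638
```

Emit:
move_arm(rows=[[0,0.6,0,0,0,0,0.4],[0.2,1,0,0,0,0,0.4],[0.2,1,0,0,0,0,0.4],[0.25,1,0,0,0,0,0.4],[0.25,1,0,0,0,0,0.4],[0.25,1,0,0,0,0,0.4],[0.25,1,0,0,0,0,0.4],[0.25,1,0,0,0,0,0.4],[0.25,1,0,0,0,0,0.4],[0.25,1,0,0,0,0,0.4],[0.25,1,0,0,0,0,0.4],[0.2,0.8,0,0,0,0,0.4]])

```text
time: 25.72
position: [0.5045, 0.0126, 0.2103]
ee_rot: [-3.133, 0.103, -0.016]
contact_force: [0.4, 0.7, -0.5]
finger_gap: 0.0638
```

```bash
python3 -c "
from h import *
go(.5377,.0066,.12,-3.6)
d=snap('side','s5.png'); cv2.imwrite('pics/s5c.png',cv2.resize(d['image'][180:384,60:320],None,fx=3,fy=2.9))"
```

```text
t 25.7 pos [0.5045 0.0126 0.2103] gap 0.064 F [ 0.4  0.7 -0.5] shift [1.3  0.18 3.63] turn [-0.08 -0.12 -0.03]
```

View pics/s5c.png

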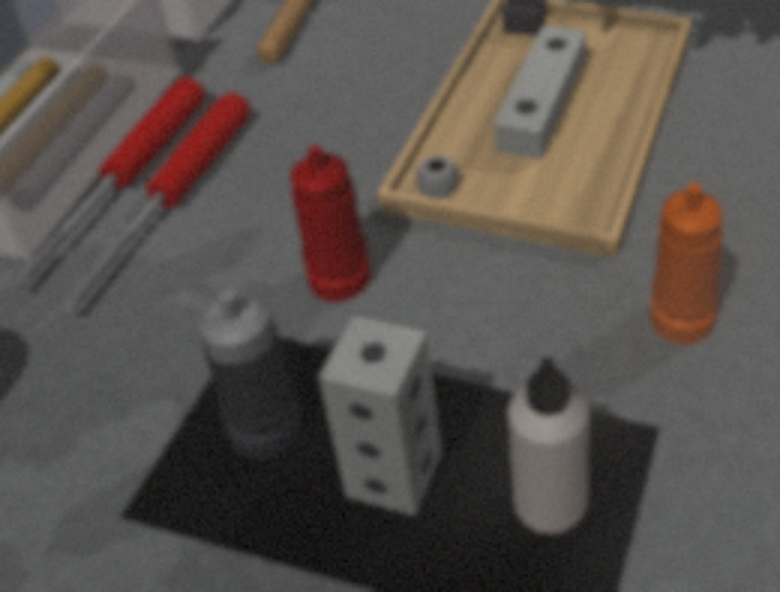

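All three stand upright on the mat: holder (255,370), riser (375,420), bottle (550,450). The blank lies alone in the tray at (540,90). Next I pick the blank.

Emit:
move_arm(rows=[[0.9,0.1,0,-0.06,-0.1,0,0.4],[0.4,0,0.6,0,0,0,0.4],[0,0,0.9,0,0,0,0.4],[0,0,0.9,0,0,0,0.4],[0,0,0.7,0,0,0,0.4],[0,0,0.3,0,0,0,0.4],[0,0,0,0,0,0,0.4],[0,0,0,0,0,0,0.4]])

```text
time: 26.43
position: [0.5381, -0.0002, 0.1258]
ee_rot: [3.139, -0.113, 0.007]
contact_force: [-0.8, -0.7, 1.0]
finger_gap: 0.0638
```

```bash
python3 -c "
from h import *
go(.5377,.0066,.021,-3.6)"
```

```text
t 26.4 pos [ 5.381e-01 -2.000e-04  1.258e-01] gap 0.064 F [-0.8 -0.7  1. ] shift [-0.05 -0.27  4.19] turn [ 0.01 -0.05 -0.11]
```

Emit:
move_arm(rows=[[-0.1,-0.25,0.4,0,-0.04,-0.1,0.4],[0,0,0.8,0,0,0,0.4],[0,0,0.9,0,0,0,0.4],[0,0,0.8,0,0,0,0.4],[0,0,0.4,0,0,0,0.4],[0,0,0.2,0,0,0,0.4],[0,0,0,0,0,0,0.4],[0,0,0,0,0,0,0.4]])

```text
time: 27.1
position: [0.54, 0.0088, 0.0399]
ee_rot: [3.139, -0.093, 0.019]
contact_force: [0.2, -0.1, -0.4]
finger_gap: 0.0637
```

```bash
python3 -c "
from h import *
go(.5377,.0066,.021,-3.6)"
```

```text
t 27.1 pos [0.54   0.0088 0.0399] gap 0.064 F [ 0.2 -0.1 -0.4] shift [-0.09  0.09  0.76] turn [ 0.01 -0.14  0.04]
```

Emit:
move_arm(rows=[[-0.09,0.08,0.3,0,-0.1,0,0.4],[0,0,0.3,0,0,0,0.4],[0,0,0.1,0,0,0,0.4],[0,0,0,0,0,0,0.4],[0,0,0,0,0,0,0.4]])

```text
time: 27.52
position: [0.5392, 0.0068, 0.0231]
ee_rot: [3.139, -0.092, 0.01]
contact_force: [0.3, -0.6, -0.2]
finger_gap: 0.0641
```

```bash
python3 -c "
from h import *
go(.5377,.0066,.021,-3.6)"
```

```text
t 27.5 pos [0.5392 0.0068 0.0231] gap 0.064 F [ 0.3 -0.6 -0.2] shift [-0.06  0.01  0.08] turn [ 0.01 -0.07  0.05]
```

Emit:
move_arm(rows=[[0,0,0,0,0,0,-1],[0,0,0,0,0,0,-1],[0,0,0,0,0,0,-1],[0,0,0,0,0,0,-1],[0,0,0,0,0,0,-1],[0,0,0,0,0,0,-1],[0,0,-0.5,0,0,0,-1],[0,0,-0.9,0,0,0,-1],[0,0,-0.9,0,0,0,-1],[0,0,-0.9,0,0,0,-1],[0,0,-0.7,0,0,0,-1],[0,0,-0.2,0,0,0,-1]])

```text
time: 28.52
position: [0.5372, 0.007, 0.1289]
ee_rot: [3.139, -0.092, 0.004]
contact_force: [0.3, -0.4, 0.3]
finger_gap: 0.0003
```

Emit:
move_arm(rows=[[0,0.5,0,0,0,0,-1],[0,1,0,0,0,0,-1],[-0.15,1,0,0,0,0,-1],[-0.15,1,0,0,0,0,-1],[-0.15,1,0,0,0,0,-1],[-0.15,1,0,0,0,0,-1],[-0.15,1,0,0,0,0,-1],[-0.15,1,0,0,0,0,-1],[-0.15,1,0,0,0,0,-1],[-0.15,1,0,0,0,0,-1],[-0.15,1,0,0,0,0,-1],[-0.15,0.6,0,0,0,0,-1]])

```text
time: 29.52
position: [0.4768, -0.2825, 0.1206]
ee_rot: [-3.138, 0.084, 0.004]
contact_force: [0.5, 0.6, -0.3]
finger_gap: 0.0001
```

```bash
python3 -c "
from h import *
go(.4945,-.3125,.09,-82)"
```

```text
t 29.5 pos [ 0.4768 -0.2825  0.1206] gap 0.0 F [ 0.5  0.6 -0.3] shift [0.78 1.16 1.22] turn [ 0.    0.04 15.79]
```

The gap read 0, so the grip missed the blank. Looking from the top.

```bash
python3 -c "
from h import *
d=snap('top','t6.png'); W=cloud(d); 
m=np.zeros((384,512),bool); m[155:240,190:310]=1
m&=(W[...,2]>.026)&(W[...,2]<.04); k,l,s,_=cv2.connectedComponentsWithStats(m.astype(np.uint8)); i=1+s[1:,4].argmax(); print(s[i],rect(W[l==i]),W[l==i][:,2].mean())
cv2.imwrite('pics/t6c.png',cv2.resize(d['image'][120:280,80:440],None,fx=2.2,fy=2.2))"
```

```text
[226 184  51  17 742] [array([537.7,   6.5]), array([119.3,  34. ]), np.float64(86.6)] 0.033363777253446275
```

View pics/t6c.png

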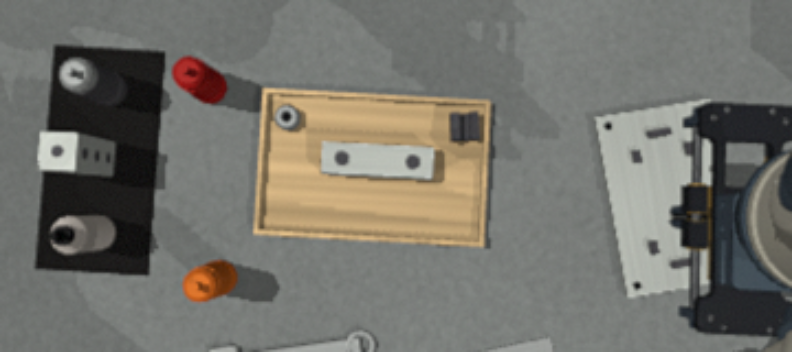

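The blank has not moved (still 537.7, 6.5), so the fingers closed above it and my tip height is wrong. I'll check the reported height against the wrist depth.

```bash
cat >> h.py <<'E'
def wcloud(d,p,r):
    h,w=d['depth'].shape; f=h/2/np.tan(np.radians(float(d['vfov']))/2)
    v,u=np.mgrid[:h,:w].astype(float); a=u-d['cx'];b=v-d['cy']; rr=np.hypot(a,b)+1e-9; t=rr/f; z=d['depth']
    c=np.stack([a/rr*np.tan(t)*z,b/rr*np.tan(t)*z,z],-1); H=d['hand_eye']
    tool=c@H[:3,:3].T+H[:3,3]
    return tool, tool@R.from_rotvec(r).as_matrix().T+p
E
python3 -c "
from h import *
for n in('w1','w3'):
    d=np.load('pics/%s.npz'%n); t,W=wcloud(d,d['p'],d['r']); 
    for q in([(40,230),(150,250),(40,90),(168,256)] if n=='w1' else [(100,200),(170,140),(180,255)]): print(n,q,W[q].round(4))
    print('finger', [t[q].round(3) for q in((215,180),(215,330),(225,175),(230,190),(242,250))], )
d=np.load('pics/t6.npz'); W=cloud(d); m=np.zeros((384,512),bool); m[160:280,380:512]=1
for v in range(160,280,8): print([int(1000*W[v,u,2]) for u in range(385,500,8)])
"
```

```text
w1 (40, 230) [ 0.4708  0.2354 -0.0021]
w1 (150, 250) [0.4872 0.0913 0.0405]
w1 (40, 90) [ 0.2659  0.2732 -0.0023]
w1 (168, 256) [0.4932 0.08   0.1028]
finger [array([-0.039, -0.017, -0.046]), array([ 0.039, -0.016, -0.045]), array([-0.037, -0.017, -0.061]), array([-0.032, -0.011, -0.052]), array([-0.001, -0.031, -0.114])]
w3 (100, 200) [0.559  0.4004 0.0008]
w3 (170, 140) [4.666e-01 3.151e-01 4.000e-04]
w3 (180, 255) [0.6238 0.3108 0.0992]
finger [array([-0.039, -0.016, -0.045]), array([ 0.039, -0.016, -0.046]), array([-0.037, -0.017, -0.062]), array([-0.032, -0.011, -0.053]), array([-0.001, -0.031, -0.114])]
[0, -1, -2, 0, 2, 0, 0, 1, 0, 1, 484, 501, 516, 524, 527]
[11, 13, 260, 259, 261, 261, 262, 0, 0, 480, 497, 514, 521, 529, 535]
[12, 237, 261, 261, 260, 263, 262, 262, 475, 493, 508, 519, 527, 532, 540]
[10, 18, 12, 260, 255, 263, 260, 0, 487, 504, 514, 522, 531, 538, 545]
[12, 13, 11, 262, 0, 0, 365, 480, 498, 509, 517, 525, 534, 543, 547]
[16, 13, 10, 261, -1, 361, 448, 485, 501, 512, 519, 529, 538, 542, 545]
[11, 242, 243, 278, 350, 368, 462, 489, 501, 514, 522, 534, 537, 539, 543]
[147, 235, 243, 278, 354, 374, 474, 490, 506, 527, 532, 532, 533, 537, 533]
[11, 242, 240, 280, 351, 373, 395, 496, 523, 529, 534, 537, 533, 528, 530]
[11, 238, 242, 270, 320, 368, 389, 410, 527, 535, 539, 539, 536, 521, 527]
[16, 232, 245, 270, 319, 354, 375, 398, 536, 542, 544, 542, 508, 515, 520]
[16, 233, 12, 272, 318, 320, 350, 371, 543, 548, 548, 544, 497, 508, 514]
[0, 233, 261, 261, 263, 261, 259, 538, 548, 554, 552, 443, 444, 490, 503]
[3, 246, 259, 260, 263, 262, 261, 554, 559, 561, 561, 0, 2, 0, 1]
[-2, -2, 3, 1, 1, 262, 543, 556, 563, 573, 582, 586, 0, 2, 1]
```

```bash
python3 -c "
from h import *
d=np.load('pics/w1.npz'); t,W=wcloud(d,d['p'],d['r'])
im=d['image'].astype(int)
for r in range(198,262,6): print(r,[ (im[r,c].max(), *(1000*t[r,c]).astype(int)) for c in range(150,206,8)])
d=snap('wrist','w7.png'); t,W=wcloud(d,manip.read_state()['position'],manip.read_state()['ee_rot'])
print('closed')
for r in range(180,262,6): print(r,[ (d['image'][r,c].max(), *(1000*t[r,c]).astype(int)) for c in range(230,282,8)])
"
```

```text
198 [(np.int64(175), np.int64(-144), np.int64(38), np.int64(192)), (np.int64(101), np.int64(-133), np.int64(39), np.int64(194)), (np.int64(152), np.int64(-123), np.int64(40), np.int64(200)), (np.int64(160), np.int64(-111), np.int64(40), np.int64(199)), (np.int64(156), np.int64(-99), np.int64(40), np.int64(200)), (np.int64(159), np.int64(-88), np.int64(40), np.int64(198)), (np.int64(156), np.int64(-76), np.int64(40), np.int64(198))]
204 [(np.int64(150), np.int64(-148), np.int64(49), np.int64(200)), (np.int64(195), np.int64(-132), np.int64(47), np.int64(191)), (np.int64(156), np.int64(-123), np.int64(49), np.int64(198)), (np.int64(157), np.int64(-111), np.int64(49), np.int64(199)), (np.int64(158), np.int64(-100), np.int64(49), np.int64(199)), (np.int64(78), np.int64(-37), np.int64(-16), np.int64(-25)), (np.int64(28), np.int64(-33), np.int64(-15), np.int64(-21))]
210 [(np.int64(125), np.int64(-147), np.int64(57), np.int64(195)), (np.int64(90), np.int64(-136), np.int64(58), np.int64(199)), (np.int64(154), np.int64(-123), np.int64(57), np.int64(197)), (np.int64(153), np.int64(-112), np.in
[... 8973 characters left out ...]
 np.int64(-28), np.int64(-114)), (np.uint8(94), np.int64(0), np.int64(-28), np.int64(-114)), (np.uint8(91), np.int64(1), np.int64(-28), np.int64(-115)), (np.uint8(49), np.int64(3), np.int64(-31), np.int64(-120)), (np.uint8(49), np.int64(5), np.int64(-31), np.int64(-120))]
258 [(np.uint8(49), np.int64(-6), np.int64(-29), np.int64(-119)), (np.uint8(52), np.int64(-4), np.int64(-29), np.int64(-121)), (np.uint8(72), np.int64(-2), np.int64(-26), np.int64(-113)), (np.uint8(72), np.int64(0), np.int64(-26), np.int64(-113)), (np.uint8(52), np.int64(1), np.int64(-26), np.int64(-114)), (np.uint8(50), np.int64(3), np.int64(-30), np.int64(-121)), (np.uint8(51), np.int64(5), np.int64(-29), np.int64(-119))]
```

View pics/w7.png

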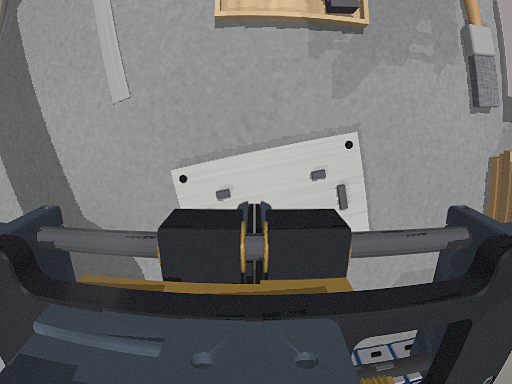

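The wrist view shows the closed fingertips at (256,203). The depth puts them about 20 mm behind the reported TCP, not 11 mm ahead as stated, so the whole tool offset is about 31 mm off. The bodies on the hand agree with this. All grip heights therefore need a TCP about 31 mm lower. Going back for the blank with TCP z about -0.010.

Emit:
move_arm(rows=[[0.1,-0.6,0,0,0,0,0.4],[0.2,-1,0,0,0,0,0.4],[0.2,-1,0,0,0,0,0.4],[0.2,-1,0,0,0,0,0.4],[0.2,-1,0,0,0,0,0.4],[0.2,-1,0,0,0,0,0.4],[0.2,-1,0,0,0,0,0.4],[0.2,-1,0,0,0,0,0.4],[0.2,-1,0,0,0,0,0.4],[0.2,-1,0,0,0,0,0.4],[0.2,-1,0,0,0,0,0.4],[0.1,-0.4,0,0,0,0,0.4]])

```text
time: 30.62
position: [0.5415, 0.0126, 0.1138]
ee_rot: [-3.133, 0.086, 0.021]
contact_force: [-0.2, 0.4, -1.0]
finger_gap: 0.064
```

Emit:
move_arm(rows=[[0,0,0,0,0,0,0.4],[0,0,0.5,0,0,0,0.4],[0,0,0.6,0,0,0,0.4],[0,0,0.3,0,0,0,0.4],[0,0,0,0,0,0,0.4],[0,0,0,0,0,0,0.4]])

```text
time: 31.12
position: [0.5381, 0.0169, 0.0763]
ee_rot: [-3.133, 0.075, 0.026]
contact_force: [0.3, -0.2, 0.3]
finger_gap: 0.0638
```

```bash
python3 -c "
from h import *
go(.5377,.0066,-.010,-3.6)"
```

```text
t 31.1 pos [0.5381 0.0169 0.0763] gap 0.064 F [ 0.3 -0.2  0.3] shift [0.06 0.43 3.45] turn [-0.08  0.19  0.17]
```

Emit:
move_arm(rows=[[-0.1,0.4,0.3,-0.08,0.17,0.15,0.4],[0,0,0.6,0,0,0,0.4],[0,0,0.6,0,0,0,0.4],[0,0,0.4,0,0,0,0.4],[0,0,0,0,0,0,0.4],[0,0,0,0,0,0,0.4]])

```text
time: 31.62
position: [0.5364, 0.0044, 0.0304]
ee_rot: [3.139, -0.101, 0.004]
contact_force: [0.4, -0.6, 0.7]
finger_gap: 0.0638
```

```bash
python3 -c "
from h import *
go(.5377,.0066,-.010,-3.6)"
```

```text
t 31.6 pos [0.5364 0.0044 0.0304] gap 0.064 F [ 0.4 -0.6  0.7] shift [ 0.04 -0.09  1.61] turn [ 0.01 -0.03 -0.01]
```

Emit:
move_arm(rows=[[0,-0.08,0.4,0,0,0,0.4],[0,0,0.6,0,0,0,0.4],[0,0,0.4,0,0,0,0.4],[0,0,0.1,0,0,0,0.4],[0,0,0,0,0,0,0.4],[0,0,0,0,0,0,0.4]])

```text
time: 32.12
position: [0.5388, 0.0065, -0.0072]
ee_rot: [3.139, -0.101, 0.011]
contact_force: [-0.7, -0.0, -1.1]
finger_gap: 0.0643
```

```bash
python3 -c "
from h import *
go(.5377,.0066,-.010,-3.6)"
```

```text
t 32.1 pos [ 0.5388  0.0065 -0.0072] gap 0.064 F [-0.7 -0.  -1.1] shift [-0.04  0.    0.11] turn [ 0.01 -0.08 -0.01]
```

Emit:
move_arm(rows=[[0,0,0,0,-0.06,0,-1],[0,0,0,0,0,0,-1],[0,0,0,0,0,0,-1],[0,0,0,0,0,0,-1],[0,0,0,0,0,0,-1],[0,0,0,0,0,0,-1]])

```text
time: 32.62
position: [0.5399, 0.0065, -0.0054]
ee_rot: [3.139, -0.1, 0.005]
contact_force: [0.2, -0.7, -3.8]
finger_gap: 0.034
```

Emit:
move_arm(rows=[[0,0,-0.5,0,0,0,-1],[0,0,-0.9,0,0,0,-1],[0,0,-0.9,0,0,0,-1],[0,0,-0.9,0,0,0,-1],[0,0,-0.8,0,0,0,-1],[0,0.4,-0.2,0,0,0,-1],[0,0.9,0,0,0,0,-1],[-0.15,1,0,0,0,0,-1],[-0.15,1,0,0,0,0,-1],[-0.15,1,0,0,0,0,-1],[-0.15,1,0,0,0,0,-1],[-0.15,1,0,0,0,0,-1]])

```text
time: 33.62
position: [0.5062, -0.1534, 0.1005]
ee_rot: [3.14, -0.09, -0.005]
contact_force: [0.3, 0.2, -3.5]
finger_gap: 0.0339
```

Emit:
move_arm(rows=[[-0.2,1,0,0,0,0,-1],[-0.2,1,0,0,0,0,-1],[-0.2,1,0,0,0,0,-1],[-0.2,1,0,0,0,0,-1],[-0.1,0.7,0,0,0,0,-1],[0,0,0,0,0,0.5,-1],[0,0,0,0,0,1,-1],[0,0,0,0,0,1,-1],[0,0,0,0,0,1,-1],[0,0,0,0,0,1,-1],[0,0,0,0,0,1,-1],[0,0,0,0,0,1,-1]])

```text
time: 34.62
position: [0.4644, -0.285, 0.0907]
ee_rot: [-2.975, 1.01, 0.023]
contact_force: [-0.6, 0.0, -4.1]
finger_gap: 0.0338
```

Emit:
move_arm(rows=[[0,0,0,0,0,1,-1],[0,0,0,0,0,1,-1],[0,0,0,0,0,1,-1],[0,0,0,0,0,1,-1],[0,0,0,0,0,1,-1],[0,0,0,0,0,1,-1],[0,0,0,0,0,1,-1],[0,0,0,0,0,1,-1],[0,0,0,0,0,0,-1],[0,0,0,0,0,0,-1]])

```text
time: 35.45
position: [0.4568, -0.2867, 0.0826]
ee_rot: [2.405, -2.011, -0.039]
contact_force: [0.3, -0.2, -3.1]
finger_gap: 0.0339
```

```bash
python3 -c "
from h import *
go(.4945,-.3125,.05,-82)"
```

```text
t 35.5 pos [ 0.4568 -0.2867  0.0826] gap 0.034 F [ 0.3 -0.2 -3.1] shift [ 1.3  -1.33  1.26] turn [0.24 0.17 0.44]
```

Emit:
move_arm(rows=[[0.4,-0.4,0,0.2,0.15,0.4,-1],[0.6,-0.6,0.1,0,0,0,-1],[0.2,-0.2,0.3,0,0,0,-1],[0,0,0.3,0,0,0,-1],[0,0,0,0,0,0,-1],[0,0,0,0,0,0,-1],[0,0,0,0,0,0,-1]])

```text
time: 36.03
position: [0.4882, -0.3113, 0.0605]
ee_rot: [2.388, -2.038, -0.014]
contact_force: [0.2, 0.0, -3.2]
finger_gap: 0.0336
```

```bash
python3 -c "
from h import *
go(.4945,-.3125,.002,-82)
s=manip.read_state();d=snap('wrist','w8.png');t,W=wcloud(d,s['position'],s['ee_rot'])
cv2.imwrite('pics/w8c.png',cv2.resize(d['image'][60:300,100:420],None,fx=2.4,fy=2.4))"
```

```text
t 36.0 pos [ 0.4882 -0.3113  0.0605] gap 0.034 F [ 0.2  0.  -3.2] shift [ 0.1  -0.26  2.34] turn [0.09 0.06 0.21]
```

View pics/w8c.png

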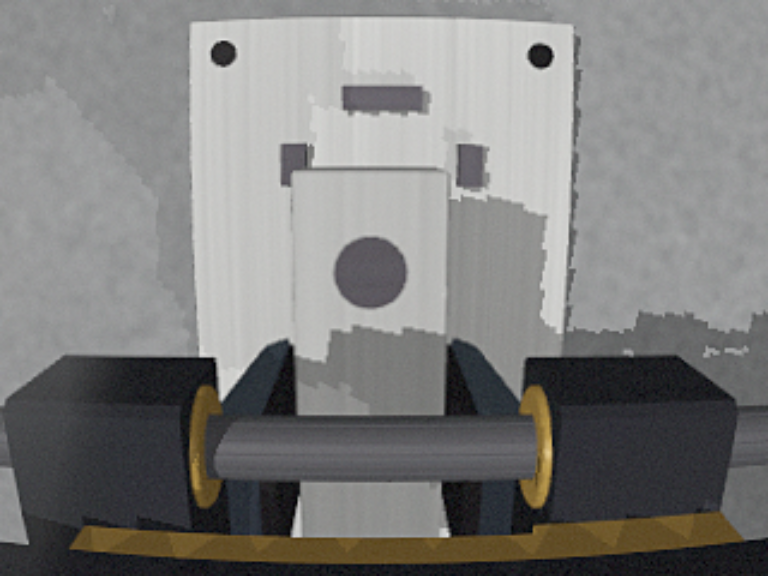

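The wrist view shows the blank held lengthwise between the stops. The stop centre is at column 382 and the blank at 370, so I shift about 4 mm along +x and lower.

Emit:
move_arm(rows=[[0.14,-0.24,0.2,0.08,0.05,0.2,-1],[0,0,0.5,0,0,0,-1],[0,0,0.6,0,0,0,-1],[0,0,0.3,0,0,0,-1],[0,0,0.1,0,0,0,-1],[0,0,0,0,0,0,-1],[0,0,0,0,0,0,-1]])

```text
time: 36.67
position: [0.4965, -0.3142, 0.0176]
ee_rot: [-2.367, 2.064, -0.006]
contact_force: [-0.9, 0.2, -3.5]
finger_gap: 0.0338
```

```bash
python3 -c "
from h import *
go(.4945,-.3125,.002,-82)"
```

```text
t 36.7 pos [ 0.4965 -0.3142  0.0176] gap 0.034 F [-0.9  0.2 -3.5] shift [-0.08  0.07  0.62] turn [-0.04 -0.03 -0.04]
```

Emit:
move_arm(rows=[[0,0.06,0.25,-0.03,-0.03,0,-1],[0,0,0.2,0,0,0,-1],[0,0,0.1,0,0,0,-1],[0,0,0,0,0,0,-1],[0,0,0,0,0,0,-1]])

```text
time: 37.08
position: [0.4957, -0.315, 0.0041]
ee_rot: [-2.367, 2.065, -0.004]
contact_force: [0.1, 0.0, -2.8]
finger_gap: 0.0337
```

Emit:
move_arm(rows=[[0,0,0.12,0,0,0,-1],[0,0,0.05,0,0,0,-1],[0,0,0,0,0,0,-1],[0,0,0,0,0,0,-1]])

```text
time: 37.42
position: [0.4963, -0.3154, 0.0016]
ee_rot: [-2.367, 2.064, -0.007]
contact_force: [0.6, -0.3, -3.7]
finger_gap: 0.034
```

Emit:
move_arm(rows=[[0,0,0.1,0,0,0,-1],[0,0,0.06,0,0,0,-1],[0,0,0,0,0,0,-1],[0,0,0,0,0,0,-1]])

```text
time: 37.75
position: [0.497, -0.3156, 0.0006]
ee_rot: [-2.366, 2.064, -0.011]
contact_force: [-0.5, 0.4, -3.3]
finger_gap: 0.0338
```

Emit:
move_arm(rows=[[0,0,0,0,0,0,-0.2],[0,0,0,0,0,0,-0.1],[0,0,0,0,0,0,0.1],[0,0,0,0,0,0,0.3],[0,0,0,0,0,0,0.3],[0,0,-0.3,0,0,0,0.3],[0,0,-0.8,0,0,0,0.3],[0,0,-1,0,0,0,0.4],[0,0,-1,0,0,0,0.4],[0,0,-1,0,0,0,0.4],[0,0,-1,0,0,0,0.4],[0,0,-0.8,0,0,0,0.4]])

```text
time: 38.75
position: [0.4938, -0.3135, 0.1519]
ee_rot: [-2.367, 2.065, 0.001]
contact_force: [1.0, -0.8, 0.1]
finger_gap: 0.0639
```

Emit:
move_arm(rows=[[0,0,-1,0,0,0,0.4],[0,0,-0.5,0,0,-1,0.4],[0,0,0,0,0,-1,0.4],[0,0,0,0,0,-1,0.4],[0,0,0,0,0,-1,0.4],[0,0,0,0,0,-1,0.4],[0,0,0,0,0,-1,0.4],[0,0,0,0,0,-1,0.4],[0,0,0,0,0,-1,0.4],[0,0,0,0,0,-1,0.4],[0,0,0,0,0,-1,0.4],[0,0,0,0,0,-1,0.4]])

```text
time: 39.75
position: [0.4947, -0.3141, 0.2058]
ee_rot: [3.064, -0.673, 0.019]
contact_force: [0.0, -0.2, -0.6]
finger_gap: 0.0636
```

```bash
python3 -c "
from h import *
go(.461,.312,.2,-3.6)
d=snap('side','s9.png'); W=cloud(d)
m=(W[...,2]>.034)&(W[...,2]<.055)&(abs(W[...,0]-.495)<.1)&(abs(W[...,1]+.313)<.06)
print(m.sum(), m.sum() and (rect(W[m]), np.median(W[m][:,2])))
cv2.imwrite('pics/s9c.png',cv2.resize(d['image'][110:180,220:350],None,fx=5,fy=5))"
```

```text
t 39.8 pos [ 0.4947 -0.3141  0.2058] gap 0.064 F [ 0.  -0.2 -0.6] shift [-11.72 -22.17   0.03] turn [ 0.05 -0.14 -4.24]
354 ([array([ 498.4, -314.7]), array([117.9,  38.1]), np.float64(7.8)], np.float64(0.04202165017011594))
```

View pics/s9c.png

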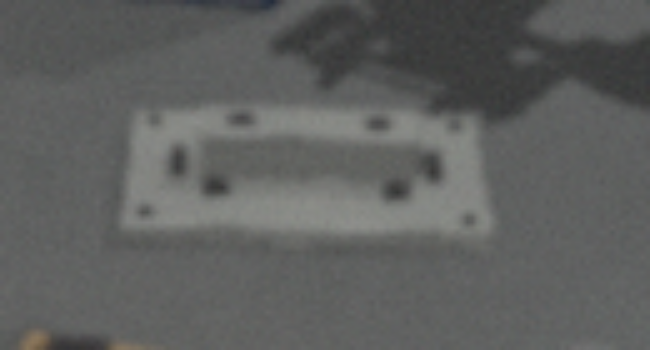

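The side crop shows the blank (312,160) flat within the stops, at about (0.497, -0.3145). I'll return the bottle first, to the far spot.

Emit:
move_arm(rows=[[0,0,0,0,0,-1,0.4],[0,0,0,0,-0.1,-1,0.4],[0,0,0,0,0,-1,0.4],[0,-0.3,0,0,0,-1,0.4],[0,-1,0,0,0,0,0.4],[-0.1,-1,0,0,0,0,0.4],[-0.1,-1,0,0,0,0,0.4],[-0.1,-1,0,0,0,0,0.4],[-0.1,-1,0,0,0,0,0.4],[-0.1,-1,0,0,0,0,0.4],[-0.1,-1,0,0,0,0,0.4],[-0.1,-1,0,0,0,0,0.4]])

```text
time: 40.8
position: [0.4923, -0.1019, 0.2093]
ee_rot: [3.131, -0.144, 0.009]
contact_force: [0.7, 1.1, -0.1]
finger_gap: 0.0641
```

Emit:
move_arm(rows=[[-0.1,-1,0,0,0,0,0.4],[-0.1,-1,0,0,0,0,0.4],[-0.1,-1,0,0,0,0,0.4],[-0.1,-1,0,0,0,0,0.4],[-0.1,-1,0,0,0,0,0.4],[-0.1,-1,0,0,0,0,0.4],[-0.1,-1,0,0,0,0,0.4],[-0.1,-1,0,0,0,0,0.4],[-0.1,-1,0,0,0,0,0.4],[-0.1,-1,0,0,0,0,0.4],[-0.1,-1,0,0,0,0,0.4],[-0.1,-1,0,0,0,0,0.4]])

```text
time: 41.8
position: [0.4908, 0.215, 0.2129]
ee_rot: [3.128, -0.194, 0.017]
contact_force: [1.0, -0.4, -0.3]
finger_gap: 0.0638
```

```bash
python3 -c "
from h import *
go(.461,.3127,.2,-3.6)"
```

```text
t 41.8 pos [0.4908 0.215  0.2129] gap 0.064 F [ 1.  -0.4 -0.3] shift [-1.67 -3.73  0.47] turn [ 0.08 -0.13 -0.7 ]
```

Emit:
move_arm(rows=[[-0.4,-1,0.1,0.05,-0.1,-0.6,0.4],[-0.5,-0.9,0.1,0,0,0,0.4],[-0.4,-0.7,0.1,0,0,0,0.4],[-0.2,-0.3,0.3,0,0,0,0.4],[0,0,0.4,0,0,0,0.4],[0,0,0.2,0,0,0,0.4],[0,0,0,0,0,0,0.4],[0,0,0,0,0,0,0.4]])

```text
time: 42.47
position: [0.4587, 0.2965, 0.182]
ee_rot: [3.138, -0.124, 0.006]
contact_force: [0.5, -0.1, 0.3]
finger_gap: 0.0642
```

```bash
python3 -c "
from h import *
go(.461,.3127,.03,-3.6)"
```

```text
t 42.5 pos [0.4587 0.2965 0.182 ] gap 0.064 F [ 0.5 -0.1  0.3] shift [ 0.02 -0.66  6.08] turn [ 0.01 -0.05 -0.19]
```

Emit:
move_arm(rows=[[0,-0.6,0.2,0,-0.05,-0.18,0.4],[0,0,0.5,0,0,0,0.4],[0,0,0.7,0,0,0,0.4],[0,0,0.5,0,0,0,0.4],[0,0,0,0,0,0,0.4],[0,0,0,0,0,0,0.4]])

```text
time: 42.97
position: [0.4642, 0.3101, 0.1338]
ee_rot: [-3.14, 0.108, -0.003]
contact_force: [0.7, -0.2, 0.7]
finger_gap: 0.0641
```

```bash
python3 -c "
from h import *
go(.461,.3127,.03,-3.6)"
```

```text
t 43.0 pos [0.4642 0.3101 0.1338] gap 0.064 F [ 0.7 -0.2  0.7] shift [-0.14 -0.09  4.15] turn [-0.   -0.02 -0.07]
```

Emit:
move_arm(rows=[[-0.15,-0.05,0.4,0,0,-0.05,0.4],[0,0,0.7,0,0,0,0.4],[0,0,0.8,0,0,0,0.4],[0,0,0.8,0,0,0,0.4],[0,0,0.7,0,0,0,0.4],[0,0,0.4,0,0,0,0.4],[0,0,0.1,0,0,0,0.4],[0,0,0,0,0,0,0.4],[0,0,0,0,0,0,0.4]])

```text
time: 43.72
position: [0.4682, 0.3135, 0.0405]
ee_rot: [-3.134, 0.105, -0.019]
contact_force: [-0.3, -0.4, -0.0]
finger_gap: 0.064
```

```bash
python3 -c "
from h import *
go(.461,.3127,.03,-3.6)"
```

```text
t 43.7 pos [0.4682 0.3135 0.0405] gap 0.064 F [-0.3 -0.4 -0. ] shift [-0.29  0.06  0.42] turn [-0.07 -0.14 -0.05]
```

Emit:
move_arm(rows=[[-0.25,0,0.3,-0.05,-0.12,-0.05,0.4],[0,0,0.1,0,0,0,0.4],[0,0,0,0,0,0,0.4],[0,0,0,0,0,0,0.4]])

```text
time: 44.05
position: [0.463, 0.3149, 0.0323]
ee_rot: [-3.136, 0.098, -0.006]
contact_force: [0.7, 0.2, -0.1]
finger_gap: 0.064
```

```bash
python3 -c "
from h import *
go(.461,.3127,.03,-3.6)"
```

```text
t 44.0 pos [0.463  0.3149 0.0323] gap 0.064 F [ 0.7  0.2 -0.1] shift [-0.07  0.09  0.09] turn [-0.04 -0.05  0.01]
```

Emit:
move_arm(rows=[[0,0,0,0,0,0,-1],[0,0,0,0,0,0,-1],[0,0,0,0,0,0,-1],[0,0,0,0,0,0,-1],[0,0,0,0,0,0,-1],[0,0,0,0,0,0,-1],[0,0,-0.5,0,0,0,-1],[0,0,-0.9,0,0,0,-1],[0,0,-1,0,0,0,-1],[0,0,-1,0,0,0,-1],[0,0,-1,0,0,0,-1],[0,0,-1,0,0,0,-1]])

```text
time: 45.05
position: [0.4589, 0.3125, 0.1675]
ee_rot: [3.138, -0.098, -0.009]
contact_force: [-0.5, 0.9, -1.0]
finger_gap: 0.0375
```

```bash
python3 -c "
from h import *
go(.482,-.046,.18,-3.6)"
```

```text
t 45.0 pos [0.4589 0.3125 0.1675] gap 0.038 F [-0.5  0.9 -1. ] shift [ 1.81 14.25 -0.48] turn [0.03 0.07 0.  ]
```

Emit:
move_arm(rows=[[0,0.6,-0.4,0.03,0.06,0,-1],[0.1,1,-0.1,0,0,0,-1],[0.15,1,0,0,0,0,-1],[0.15,1,0,0,0,0,-1],[0.15,1,0,0,0,0,-1],[0.15,1,0,0,0,0,-1],[0.15,1,0,0,0,0,-1],[0.15,1,0,0,0,0,-1],[0.15,1,0,0,0,0,-1],[0.15,1,0,0,0,0,-1],[0.15,1,0,0,0,0,-1],[0.15,1,0,0,0,0,-1]])

```text
time: 46.05
position: [0.4827, 0.0136, 0.1862]
ee_rot: [-3.134, 0.087, -0.015]
contact_force: [1.2, 0.1, -0.9]
finger_gap: 0.037
```

Emit:
move_arm(rows=[[0.15,0.9,0,0,0,0,-1],[0.1,0.5,0,0,0,0,-1],[0,0.2,0,0,0,0,-1],[0,0,0,0,0,0,-1],[0,0,0,0,0,0,-1]])

```text
time: 46.47
position: [0.4863, -0.0328, 0.1858]
ee_rot: [-3.134, 0.095, -0.015]
contact_force: [0.1, 0.0, -2.3]
finger_gap: 0.0372
```

```bash
python3 -c "
from h import *
go(.482,-.046,.035,-3.6)"
```

```text
t 46.5 pos [ 0.4863 -0.0328  0.1858] gap 0.037 F [ 0.1  0.  -2.3] shift [-0.19  0.57  6.03] turn [-0.07 -0.1   0.02]
```

Emit:
move_arm(rows=[[-0.15,0.45,0.2,-0.06,-0.1,0,-1],[0,0,0.6,0,0,0,-1],[0,0,0.9,0,0,0,-1],[0,0,0.9,0,0,0,-1],[0,0,0.8,0,0,0,-1],[0,0,0.6,0,0,0,-1],[0,0,0.2,0,0,0,-1],[0,0,0,0,0,0,-1],[0,0,0,0,0,0,-1]])

```text
time: 47.22
position: [0.4799, -0.0406, 0.0762]
ee_rot: [3.14, -0.081, -0.002]
contact_force: [0.9, -0.1, -1.2]
finger_gap: 0.0371
```

```bash
python3 -c "
from h import *
go(.482,-.046,.035,-3.6)"
```

```text
t 47.2 pos [ 0.4799 -0.0406  0.0762] gap 0.037 F [ 0.9 -0.1 -1.2] shift [0.1  0.21 1.65] turn [0.01 0.02 0.13]
```

Emit:
move_arm(rows=[[0.05,0.2,0.3,0,0,0.1,-1],[0,0,0.6,0,0,0,-1],[0,0,0.4,0,0,0,-1],[0,0,0.1,0,0,0,-1],[0,0,0,0,0,0,-1],[0,0,0,0,0,0,-1]])

```text
time: 47.72
position: [0.4845, -0.0475, 0.0431]
ee_rot: [3.137, -0.096, 0.01]
contact_force: [0.1, -0.2, -0.3]
finger_gap: 0.0371
```

```bash
python3 -c "
from h import *
go(.482,-.046,.034,-3.6)"
```

```text
t 47.7 pos [ 0.4845 -0.0475  0.0431] gap 0.037 F [ 0.1 -0.2 -0.3] shift [-0.1  -0.05  0.36] turn [ 0.03 -0.07  0.02]
```

Emit:
move_arm(rows=[[-0.15,-0.03,0.25,0.02,-0.05,0,-1],[0,0,0.1,0,0,0,-1],[0,0,0,0,0,0,-1],[0,0,0,0,0,0,-1]])

```text
time: 48.05
position: [0.4815, -0.0468, 0.0351]
ee_rot: [3.139, -0.096, 0.006]
contact_force: [0.4, -0.0, -1.1]
finger_gap: 0.0371
```

Emit:
move_arm(rows=[[0,0,0.06,0,0,0,-1],[0,0,0,0,0,0,-0.1],[0,0,0,0,0,0,0],[0,0,0,0,0,0,0.2],[0,0,0,0,0,0,0.4],[0,0,0,0,0,0,0.4],[0,0,-0.4,0,0,0,0.4],[0,0,-0.9,0,0,0,0.4],[0,0,-1,0,0,0,0.4],[0,0,-1,0,0,0,0.4],[0,0,-1,0,0,0,0.4],[0,0,-1,0,0,0,0.4]])

```text
time: 49.05
position: [0.4783, -0.0461, 0.1682]
ee_rot: [3.14, -0.096, -0.005]
contact_force: [0.4, 0.7, -0.6]
finger_gap: 0.0638
```

```bash
python3 -c "
from h import *
go(.5457,.318,.17,-3.6)"
```

```text
t 49.0 pos [ 0.4783 -0.0461  0.1682] gap 0.064 F [ 0.4  0.7 -0.6] shift [  1.8  -14.7   -0.08] turn [0.   0.04 0.02]
```

Emit:
move_arm(rows=[[0,-0.6,-0.1,0,0.03,0,0.4],[0.1,-1,0,0,0,0,0.4],[0.1,-1,0,0,0,0,0.4],[0.1,-1,0,0,0,0,0.4],[0.1,-1,0,0,0,0,0.4],[0.1,-1,0,0,0,0,0.4],[0.1,-1,0,0,0,0,0.4],[0.1,-1,0,0,0,0,0.4],[0.1,-1,0,0,0,0,0.4],[0.1,-1,0,0,0,0,0.4],[0.1,-1,0,0,0,0,0.4],[0.1,-1,0,0,0,0,0.4]])

```text
time: 50.05
position: [0.5272, 0.2504, 0.1769]
ee_rot: [3.137, -0.106, 0.014]
contact_force: [0.2, -1.1, 0.6]
finger_gap: 0.0638
```

Emit:
move_arm(rows=[[0.1,-0.9,0,0,0,0,0.4],[0.1,-0.7,0,0,0,0,0.4],[0,-0.3,0.2,0,0,0,0.4],[0,0,0.4,0,0,0,0.4],[0,0,0.4,0,0,0,0.4],[0,0,0,0,0,0,0.4],[0,0,0,0,0,0,0.4]])

```text
time: 50.63
position: [0.534, 0.3019, 0.1471]
ee_rot: [3.136, -0.1, 0.009]
contact_force: [0.2, -0.7, 0.6]
finger_gap: 0.0638
```

```bash
python3 -c "
from h import *
go(.546,.318,.03,-3.6)"
```

```text
t 50.6 pos [0.534  0.3019 0.1471] gap 0.064 F [ 0.2 -0.7  0.6] shift [ 0.41 -0.69  4.68] turn [ 0.04 -0.07 -0.01]
```

Emit:
move_arm(rows=[[0.35,-0.6,0.1,0.03,-0.06,0,0.4],[0,0,0.4,0,0,0,0.4],[0,0,0.6,0,0,0,0.4],[0,0,0.3,0,0,0,0.4],[0,0,0,0,0,0,0.4],[0,0,0,0,0,0,0.4]])

```text
time: 51.13
position: [0.5435, 0.3109, 0.1104]
ee_rot: [3.137, -0.108, -0.002]
contact_force: [-0.6, 0.2, 0.1]
finger_gap: 0.064
```

```bash
python3 -c "
from h import *
go(.546,.318,.03,-3.6)"
```

```text
t 51.1 pos [0.5435 0.3109 0.1104] gap 0.064 F [-0.6  0.2  0.1] shift [ 0.08 -0.3   3.22] turn [ 0.03  0.01 -0.07]
```

Emit:
move_arm(rows=[[0,-0.25,0.3,0.03,0,-0.07,0.4],[0,0,0.7,0,0,0,0.4],[0,0,0.8,0,0,0,0.4],[0,0,0.7,0,0,0,0.4],[0,0,0.4,0,0,0,0.4],[0,0,0.1,0,0,0,0.4],[0,0,0,0,0,0,0.4],[0,0,0,0,0,0,0.4]])

```text
time: 51.8
position: [0.5464, 0.3193, 0.0355]
ee_rot: [-3.136, 0.096, -0.008]
contact_force: [-0.4, 0.4, -0.3]
finger_gap: 0.0639
```

```bash
python3 -c "
from h import *
go(.546,.318,.03,-3.6)"
```

```text
t 51.8 pos [0.5464 0.3193 0.0355] gap 0.064 F [-0.4  0.4 -0.3] shift [-0.01  0.05  0.22] turn [-0.05 -0.06  0.02]
```

Emit:
move_arm(rows=[[0,0,0.1,-0.04,-0.05,0,0.4],[0,0,0,0,0,0,0.4],[0,0,0,0,0,0,-1],[0,0,0,0,0,0,-1],[0,0,0,0,0,0,-1],[0,0,0,0,0,0,-1],[0,0,0,0,0,0,-1],[0,0,0,0,0,0,-1]])

```text
time: 52.47
position: [0.5482, 0.3203, 0.0365]
ee_rot: [-3.138, 0.096, -0.007]
contact_force: [1.0, 1.3, -2.8]
finger_gap: 0.0377
```

Emit:
move_arm(rows=[[0,0,-0.5,0,0,0,-1],[0,0,-0.9,0,0,0,-1],[0,0,-1,0,0,0,-1],[0,0,-1,0,0,0,-1],[0,0,-1,0,0,0,-1],[0,0.5,-0.7,0,0,0,-1],[-0.1,1,0,0,0,0,-1],[-0.1,1,0,0,0,0,-1],[-0.1,1,0,0,0,0,-1],[-0.1,1,0,0,0,0,-1],[-0.1,1,0,0,0,0,-1],[-0.1,1,0,0,0,0,-1]])

```text
time: 53.47
position: [0.5203, 0.1563, 0.1777]
ee_rot: [-3.137, 0.087, -0.01]
contact_force: [0.6, 0.9, -4.1]
finger_gap: 0.038
```

```bash
python3 -c "
from h import *
go(.486,.0135,.18,-3.6)"
```

```text
t 53.5 pos [0.5203 0.1563 0.1777] gap 0.038 F [ 0.6  0.9 -4.1] shift [-1.05  5.78 -0.12] turn [-0.04 -0.07  0.09]
```

Emit:
move_arm(rows=[[-0.2,1,0,0,-0.05,0.08,-1],[-0.25,1,0,0,0,0,-1],[-0.25,1,0,0,0,0,-1],[-0.2,0.9,0,0,0,0,-1],[-0.1,0.6,0,0,0,0,-1],[0,0.3,0,0,0,0,-1],[0,0,0.3,0,0,0,-1],[0,0,0.3,0,0,0,-1],[0,0,0,0,0,0,-1],[0,0,0,0,0,0,-1]])

```text
time: 54.3
position: [0.4844, 0.0297, 0.1667]
ee_rot: [-3.137, 0.104, -0.007]
contact_force: [0.2, 0.0, -4.0]
finger_gap: 0.0374
```

```bash
python3 -c "
from h import *
go(.486,.0148,.039,-3.6)"
```

```text
t 54.3 pos [0.4844 0.0297 0.1667] gap 0.037 F [ 0.2  0.  -4. ] shift [0.08 0.6  5.11] turn [-0.03 -0.05 -0.04]
```

Emit:
move_arm(rows=[[0.05,0.5,0.2,-0.03,-0.05,-0.03,-1],[0,0.05,0.6,0,0,0,-1],[0,0,0.8,0,0,0,-1],[0,0,0.8,0,0,0,-1],[0,0,0.8,0,0,0,-1],[0,0,0.6,0,0,0,-1],[0,0,0.3,0,0,0,-1],[0,0,0.1,0,0,0,-1],[0,0,0,0,0,0,-1],[0,0,0,0,0,0,-1]])

```text
time: 55.13
position: [0.4884, 0.0161, 0.0566]
ee_rot: [3.139, -0.085, 0.003]
contact_force: [-0.4, 0.1, -3.4]
finger_gap: 0.0378
```

```bash
python3 -c "
from h import *
go(.486,.0148,.039,-3.6)"
```

```text
t 55.1 pos [0.4884 0.0161 0.0566] gap 0.038 F [-0.4  0.1 -3.4] shift [-0.1   0.06  0.7 ] turn [ 0.01 -0.02  0.1 ]
```

Emit:
move_arm(rows=[[-0.12,0.04,0.3,0,-0.02,0.1,-1],[0,0,0.25,0,0,0,-1],[0,0,0.1,0,0,0,-1],[0,0,0,0,0,0,-1],[0,0,0,0,0,0,-1]])

```text
time: 55.55
position: [0.4869, 0.015, 0.041]
ee_rot: [3.139, -0.1, 0.006]
contact_force: [0.8, 0.2, -4.0]
finger_gap: 0.0379
```

Emit:
move_arm(rows=[[0,0,0.15,0,0,0,-1],[0,0,0.05,0,0,0,-1],[0,0,0,0,0,0,-1],[0,0,0,0,0,0,-1]])

```text
time: 55.88
position: [0.4875, 0.0149, 0.0377]
ee_rot: [3.138, -0.1, 0.01]
contact_force: [-0.4, -1.0, -3.6]
finger_gap: 0.038
```

Emit:
move_arm(rows=[[0,0,0.12,0,0,0,-1],[0,0,0,0,0,0,-1],[0,0,0,0,0,0,-0.1],[0,0,0,0,0,0,0],[0,0,0,0,0,0,0.2],[0,0,0,0,0,0,0.4],[0,0,0,0,0,0,0.4],[0,0,-0.4,0,0,0,0.4],[0,0,-0.9,0,0,0,0.4],[0,0,-1,0,0,0,0.4],[0,0,-1,0,0,0,0.4],[0,0,-1,0,0,0,0.4]])

```text
time: 56.88
position: [0.4845, 0.0152, 0.1422]
ee_rot: [3.139, -0.1, -0.002]
contact_force: [-0.0, 0.1, 0.1]
finger_gap: 0.0639
```

Emit:
move_arm(rows=[[0,0,-1,0,0,0,0.4],[0.1,-0.6,-0.2,0,0,0,0.4],[0.3,-1,0,0,0,0,0.4],[0.4,-1,0,0,0,0,0.4],[0.4,-1,0,0,0,0,0.4],[0.4,-1,0,0,0,0,0.4],[0.4,-1,0,0,0,0,0.4],[0.4,-1,0,0,0,0,0.4],[0.4,-1,0,0,0,0,0.4],[0.4,-1,0,0,0,0,0.4],[0.4,-1,0,0,0,0,0.4],[0.4,-1,0,0,0,0,0.4]])

```text
time: 57.88
position: [0.6065, 0.2812, 0.1801]
ee_rot: [3.137, -0.109, 0.012]
contact_force: [0.3, -0.3, -0.5]
finger_gap: 0.064
```

```bash
python3 -c "
from h import *
go(.6235,.3055,.17,-3.6)"
```

```text
t 57.9 pos [0.6065 0.2812 0.1801] gap 0.064 F [ 0.3 -0.3 -0.5] shift [ 0.61 -1.02  0.41] turn [ 0.03 -0.09 -0.07]
```

Emit:
move_arm(rows=[[0.4,-0.55,0,0.03,-0.07,-0.05,0.4],[0,0,0.3,0,0,0,0.4],[0,0,0.7,0,0,0,0.4],[0,0,0.7,0,0,0,0.4],[0,0,0.4,0,0,0,0.4],[0,0,0,0,0,0,0.4],[0,0,0,0,0,0,0.4]])

```text
time: 58.47
position: [0.618, 0.2993, 0.1229]
ee_rot: [-3.14, 0.095, -0.001]
contact_force: [0.5, 0.3, 0.7]
finger_gap: 0.0641
```

```bash
python3 -c "
from h import *
go(.6235,.3055,.03,-3.6)"
```

```text
t 58.5 pos [0.618  0.2993 0.1229] gap 0.064 F [0.5 0.3 0.7] shift [ 0.2  -0.26  3.72] turn [-0.01 -0.01  0.03]
```

Emit:
move_arm(rows=[[0.1,-0.22,0.3,0,0,0,0.4],[0,0,0.7,0,0,0,0.4],[0,0,0.8,0,0,0,0.4],[0,0,0.8,0,0,0,0.4],[0,0,0.6,0,0,0,0.4],[0,0,0.3,0,0,0,0.4],[0,0,0,0,0,0,0.4],[0,0,0,0,0,0,0.4]])

```text
time: 59.13
position: [0.6258, 0.3069, 0.0369]
ee_rot: [-3.136, 0.098, -0.015]
contact_force: [1.0, -0.0, 0.6]
finger_gap: 0.0639
```

```bash
python3 -c "
from h import *
go(.6235,.3055,.03,-3.6)"
```

```text
t 59.1 pos [0.6258 0.3069 0.0369] gap 0.064 F [ 1.  -0.   0.6] shift [-0.09  0.06  0.27] turn [-0.05 -0.11  0.  ]
```

Emit:
move_arm(rows=[[-0.1,0.03,0.2,-0.04,-0.09,0,0.4],[0,0,0,0,0,0,0.4],[0,0,0,0,0,0,0.4],[0,0,0,0,0,0,-1],[0,0,0,0,0,0,-1],[0,0,0,0,0,0,-1],[0,0,0,0,0,0,-1],[0,0,0,0,0,0,-1],[0,0,0,0,0,0,-1]])

```text
time: 59.88
position: [0.6254, 0.3073, 0.036]
ee_rot: [-3.137, 0.098, -0.01]
contact_force: [-0.2, 0.3, -1.5]
finger_gap: 0.0356
```

Emit:
move_arm(rows=[[0,0,-0.5,0,0,0,-1],[0,0,-0.9,0,0,0,-1],[0,0,-1,0,0,0,-1],[0,0,-1,0,0,0,-1],[0,0,-1,0,0,0,-1],[-0.2,0.4,-0.7,0,0,0,-1],[-0.5,0.8,0,0,0,0,-1],[-0.6,0.9,0,0,0,0,-1],[-0.6,0.9,0,0,0,0,-1],[-0.6,0.9,0,0,0,0,-1],[-0.6,0.9,0,0,0,0,-1],[-0.6,0.9,0,0,0,0,-1]])

```text
time: 60.88
position: [0.5198, 0.1686, 0.1753]
ee_rot: [-3.136, 0.092, -0.013]
contact_force: [0.9, -1.1, -5.0]
finger_gap: 0.0355
```

```bash
python3 -c "
from h import *
go(.491,.0765,.18,-3.6)"
```

```text
t 60.9 pos [0.5198 0.1686 0.1753] gap 0.035 F [ 0.9 -1.1 -5. ] shift [-0.93  3.74 -0.21] turn [-0.05 -0.09  0.05]
```

Emit:
move_arm(rows=[[-0.2,0.9,0,0,0,0.05,-1],[-0.2,0.8,0,-0.04,-0.08,0,-1],[-0.1,0.6,0,0,0,0,-1],[0,0.4,0,0,0,0,-1],[0,0.1,0,0,0,0,-1],[0,0,0.3,0,0,0,-1],[0,0,0.3,0,0,0,-1],[0,0,0,0,0,0,-1],[0,0,0,0,0,0,-1]])

```text
time: 61.63
position: [0.4982, 0.0945, 0.1628]
ee_rot: [-3.14, 0.102, -0.002]
contact_force: [0.2, 0.2, -4.1]
finger_gap: 0.0358
```

```bash
python3 -c "
from h import *
go(.491,.0765,.038,-3.6)"
```

```text
t 61.6 pos [0.4982 0.0945 0.1628] gap 0.036 F [ 0.2  0.2 -4.1] shift [-0.25  0.74  4.99] turn [-0.01 -0.02 -0.02]
```

Emit:
move_arm(rows=[[-0.22,0.6,0.1,0,0,0,-1],[0,0.05,0.6,0,0,0,-1],[0,0,0.8,0,0,0,-1],[0,0,0.8,0,0,0,-1],[0,0,0.8,0,0,0,-1],[0,0,0.6,0,0,0,-1],[0,0,0.3,0,0,0,-1],[0,0,0.1,0,0,0,-1],[0,0,0,0,0,0,-1],[0,0,0,0,0,0,-1]])

```text
time: 62.47
position: [0.4949, 0.0837, 0.056]
ee_rot: [-3.139, 0.091, -0.006]
contact_force: [-0.2, 0.6, -3.6]
finger_gap: 0.0354
```

```bash
python3 -c "
from h import *
go(.491,.0765,.038,-3.6)"
```

```text
t 62.5 pos [0.4949 0.0837 0.056 ] gap 0.035 F [-0.2  0.6 -3.6] shift [-0.14  0.3   0.72] turn [-0.02 -0.04  0.05]
```

Emit:
move_arm(rows=[[-0.15,0.28,0.1,-0.02,-0.04,0.04,-1],[0,0.03,0.3,0,0,0,-1],[0,0,0.2,0,0,0,-1],[0,0,0.1,0,0,0,-1],[0,0,0,0,0,0,-1],[0,0,0,0,0,0,-1]])

```text
time: 62.97
position: [0.4922, 0.0753, 0.0392]
ee_rot: [3.14, -0.097, 0.007]
contact_force: [0.1, 0.1, -3.4]
finger_gap: 0.0354
```

```bash
python3 -c "
from h import *
go(.491,.0765,.037,-3.6)"
```

```text
t 63.0 pos [0.4922 0.0753 0.0392] gap 0.035 F [ 0.1  0.1 -3.4] shift [-0.05 -0.04  0.09] turn [-0.   -0.05  0.01]
```

Emit:
move_arm(rows=[[-0.04,-0.03,0.15,0,-0.04,0,-1],[0,0,0.05,0,0,0,-1],[0,0,0,0,0,0,-1],[0,0,0,0,0,0,-0.1],[0,0,0,0,0,0,0],[0,0,0,0,0,0,0.2],[0,0,0,0,0,0,0.4],[0,0,0,0,0,0,0.4],[0,0,-0.4,0,0,0,0.4],[0,0,-0.9,0,0,0,0.4],[0,0,-1,0,0,0,0.4],[0,0,-1,0,0,0,0.4]])

```text
time: 63.97
position: [0.4886, 0.0763, 0.1192]
ee_rot: [3.14, -0.097, -0.009]
contact_force: [0.8, -0.2, -0.2]
finger_gap: 0.0637
```

Emit:
move_arm(rows=[[0,0,-1,0,0,0,0.4],[0,0,-1,0,0,0,0.4],[0,-0.6,-0.3,0,0,0,0.4],[0,-1,0,0,0,0,0.4],[0,-1,0,0,0,0,0.4],[0,-1,0,0,0,0,0.4],[0,-1,0,0,0,0,0.4],[0,-1,0,0,0,0,0.4],[0,-1,0,0,0,0,0.4],[0,-0.7,0,0,0,0,0.4],[0,-0.2,0,0,0,0,0.4],[0,0,0,0,0,0,0.4]])

```text
time: 64.97
position: [0.5023, 0.2716, 0.1963]
ee_rot: [-3.138, 0.101, -0.014]
contact_force: [-0.0, -1.5, -0.6]
finger_gap: 0.0639
```

```bash
python3 - <<'E'
from h import *
go(.5,.3,.2,-3.6)
d=snap('top','t10.png'); W=cloud(d); W0=cloud(np.load('pics/top0.npz'))
v,u=np.mgrid[:384,:512]
def box(a,b,c,e): return (u>=a)&(u<b)&(v>=c)&(v<e)
for n,a,c,lo,hi in(('hold',205,236,.097,.115),('riser',236,260,.1,.12),('bot',262,295,.06,.1),('cap',262,295,.1,.125)):
    for w in(W0,W):
        m=box(a,c,200,235)&(w[...,2]>lo)&(w[...,2]<hi); print(n,m.sum(),rect(w[m]) if m.sum()>5 else '')
m=box(340,430,155,265)&(W[...,2]>.03)&(W[...,2]<.06)
print('blank',rect(W[m]),np.median(W[m][:,2]))
cv2.imwrite('pics/t10c.png',cv2.resize(d['image'][140:265,90:430],None,fx=2.3,fy=2.3))
E
```

```text
t 65.0 pos [0.5023 0.2716 0.1963] gap 0.064 F [-0.  -1.5 -0.6] shift [-0.16 -1.13 -0.15] turn [-0.03 -0.1  -0.02]
hold 170 [array([491.1,  75.7]), array([32. , 30.8]), np.float64(25.3)]
hold 168 [array([488.8,  72.6]), array([30.5, 30.1]), np.float64(89.5)]
riser 322 [array([485.1,  13.1]), array([36.3, 36.2]), np.float64(89.5)]
riser 318 [array([486.4,  11.4]), array([37.7, 37.8]), np.float64(85.9)]
bot 164 [array([481.3, -47.8]), array([35.7, 35.9]), np.float64(44.7)]
bot 160 [array([480.2, -46.7]), array([35.5, 35.7]), np.float64(44.3)]
cap 68 [array([481.3, -47.8]), array([17.3, 17.1]), np.float64(89.7)]
cap 70 [array([480.2, -47.8]), array([17.3, 19.3]), np.float64(89.3)]
blank [array([ 494.4, -314.9]), array([119.7,  35.3]), np.float64(7.7)] 0.040291481558813735
```

View pics/t10c.png

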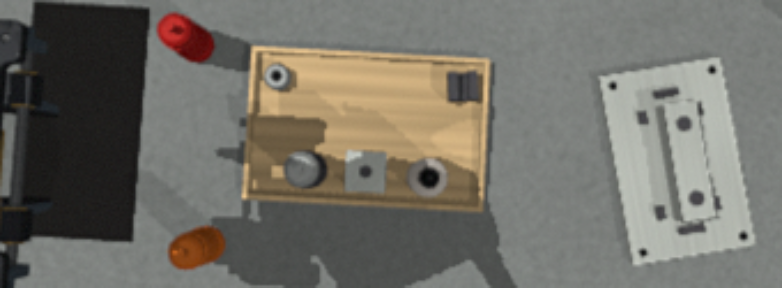

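Emit:
move_arm(rows=[[0,0,0,0,0,0,0.4],[0,0,0,0,0,0,0.4],[0,0,0,0,0,0,0.4]])

```text
time: 65.27
position: [0.502, 0.2683, 0.1969]
ee_rot: [-3.138, 0.104, -0.014]
contact_force: [0.4, -0.8, 0.4]
finger_gap: 0.0639
```

```bash
python3 -c "
from h import *
print(manip.hand_in())"
```

```text
the job is handed in; nothing more can be done
None
```

The job is done and handed in at 65 s of 144 s. The three went onto the mat, the blank into the pallet's stops, and the three back into the tray in that order. The hand-in gives no verdict.

**Last top-view check, just before handing in:**

| Part | Result |
|---|---|
| Blank | About 2.5 mm from the pocket centre, lengthwise within 0.3°, top at 40.3 mm (flat) |
| Tool holder | About 4 mm from its start, upright |
| Riser block | About 2 mm from its start, upright |
| Oil bottle | About 1 mm from its start, upright |
| Nut and vee block | Still in their corners (looked at, not measured) |
| Robot | Clear of everything |

**What disagreed on the way:**
- **First blank grip missed:** the fingers closed above the blank without touching it. Wrist depth showed the fingertips about 20 mm behind the reported TCP, not 11 mm ahead as stated. I lowered all later grips by about 31 mm.
- **First three grips were high:** before I found this, the holder, riser and bottle had been gripped about 31 mm higher than planned. All three still stood upright on the mat.
- **Wrist force on set-down:** it showed contact only when the bottle was set on the mat, so the other parts may have dropped a millimetre or so on release.

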